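Clamp a brass tube against a quarter-turn stop with the quick-release lever

TASK

Get the tube clamp ready for filing: take the blue stop out of its wooden block, drop its foot into the T-slot at the end of the clamp and twist it a quarter turn so that it is locked in. Lay the brass tube in the two V-saddles with its silver ferrule end up against the stop and let go of it; then, with the red lever still open, turn the three-armed nut on the other side until the jaw bears on the tube, and swing the lever fully shut against the firm resistance. Leave everything else on the bench where it is.

Things in the scene. Friction and masses are not known exactly. Their poses are not given: they have to be found in the camera images.
- clamp: Tube clamp, fixed to the bench. Green base plate 115 (x) by 240 (y) mm, 22 mm high, with an aluminium T-slot block 90 by 80 mm, as high, at its +y end. Origin: on the bench; x: across the tube, from the nut side to the lever side; y: along the tube, towards the T-slot; z up. A steel skewer under the tube (along x at y -60, z 52 mm) joins nut, jaws and lever.
- bed (a point): Where a laid tube's axis lies, between the saddles: x 0, y 15, z 75 mm of the clamp, axes as the clamp's. Two wooden V-saddles at y -88 and y +85 mm (10 and 12 mm thick, 82 mm high, 40 mm wide) carry the tube. From y -40 to +77 mm nothing stands beside or under it down to the base plate (22 mm high).
- fixed_jaw (a point): Middle of the fixed jaw's cork face on the nut side of the tube, x -10.3, y -60, z 75 mm of the clamp. Both jaws are 36 mm wide along y; their tops are 92 and 94 mm high.
- slot (a point): Middle of the T-slot's mouth in the top face, x 0, y 148, z 22 mm of the clamp, axes as the clamp's. The slot runs along y from 110 to 185 mm; mouth 14 mm wide, lips 6 mm thick, below them 34 mm wide and 9 mm high. The stop's foot passes the mouth with its long side along the clamp's y, and can then be turned.
- stop_post (a point): Blue stop, 160 g: point in its square post (24 by 24 mm), 17 mm below the post's top; grip it here. It starts upright in a wooden block, this point 75 mm above the bench, and lifts straight out (14 mm). Nothing stands near it on its +-y sides. Seated in the T-slot the point is again 75 mm above the bench. A white line on top runs along the stop's x. z up.
- stop_foot (a point): Centre of the stop's foot, 63.5 mm below stop_post: 26 mm along the stop's y, 10 mm along x, 6 mm high. Above it a neck 11 mm thick, then a round flange 32 mm across, whose underside (10.5 mm above this point) rests on the block or clamp (both 22 mm high). Locked: the foot lies across the slot, stop's y along the clamp's x, either way round.
- tube_mid (a point): Centre of the brass tube, on its axis: 20 mm across, 230 mm long, 160 g; y along the axis, towards the end with the silver ferrule. It starts in a low wooden rest, axis 45 mm above the bench; the rest's two notched supports stand about 60 mm either side of the middle, between them is only its base 12 mm high.
- tube_end (a point): Centre of the face of the tube's ferrule end, 115 mm from its middle. It belongs up against the blue post's face (12 mm from the post's axis).
- nut (a joint): Turn of the nut (rad), 0 to 3.2; grows as it tightens, its top going towards the clamp's -y (clockwise seen from its side). 1 rad moves the jaw 4 mm towards the tube. It starts slack at 0.1 to 0.8; with the lever open the jaw just touches a laid tube at 1.85. Friction 0.25 N m, about 8 N at the arms; it stays where it is left.
- nut_axis (a point): Middle of the nut on the clamp's -x side, in the plane of its arms: x -65, y -60, z 52 mm of the clamp. Axes as the clamp's; it does not turn. Three round black arms 10 mm thick with orange ends reach 42 mm from here, 120 degrees apart; at nut value q one leans q - 0.95 rad from upright towards the clamp's -y. Shut fingers can push them from above.
- jaw_pad (a point): Middle of the moving jaw's cork pad on the lever side, at the tube's height. It is 10 mm from the tube's axis when it touches; the nut and the lever move it towards -x.
- pad (a joint): How far the tube pushes the moving jaw's spring-backed pad back (m): 0 free, up to 0.008; 8 N per mm. This is the clamping.
- lever (a joint): Angle of the red lever (rad): 0 open, pointing away from the clamp along its +x; 1.5 fully shut, beside the clamp along its +y. It swings level about a vertical pin and starts at 0 to 0.3. Shutting it draws the jaw 5 mm further in, evenly. About 3 N at its end when slack, some 5 N when the tube is clamped well; shut, it stays.
- lever_pivot (a point): The lever's pivot, y -60, z 52 mm of the clamp; it sits on the skewer, so that x is 68 mm less 4 mm times the nut's value. Axes as the clamp's.
- lever_tip (a point): Centre of the lever's round end, 77 mm from the pivot. The lever is a red bar 11 mm wide, 14 mm high, its middle 52 mm above the bench; the bench outside it is free.
- mandrel_a_mid (a point): Bystander, not to be disturbed: steel mandrel (short, 52 mm) standing in the wooden block 52 mm beside the stop, on the -x side of the block; its middle
- mandrel_b_mid (a point): Bystander, not to be disturbed: steel mandrel (long, 66 mm) standing in the wooden block 52 mm beside the stop, on the +x side of the block; its middle
- oil_mid (a point): Bystander, not to be disturbed: amber oil bottle (44 mm across, 110 mm tall); its middle
- screwdriver_mid (a point): Bystander, not to be disturbed: green screwdriver lying between the robot and the clamp (190 mm long); near its middle
There are look-alikes about, which are no part of the job. Leave any pink look-alike of the part that bears tube_mid alone.

How it is judged:
On the way, in this order (a step that is already met when the one before it is completed fails the run):
1. the stop stands in the T-slot with its foot turned across the slot (x of stop_post in the frame of clamp between -0.007 and 0.007 m and y of stop_post in the frame of clamp between 0.118 and 0.182 m and z of stop_post in the frame of clamp between 0.071 and 0.079 m and angle between stop_post's own z axis and vertical below 0.12 rad and angle between the y axis of stop_post and the x axis of clamp, either way round below 0.45 rad), for 0.2 s.
2. the tube lies in both saddles, ferrule end up against the stop, and is let go (all of step 1 and x of tube_mid in the frame of clamp between -0.006 and 0.006 m and z of tube_mid in the frame of clamp between 0.07 and 0.081 m and angle between the y axis of tube_mid and the y axis of clamp, either way round below 0.07 rad and horizontal distance between tube_end and stop_post below 0.022 m and contact force between the fingers and tube below 0.2 N), for 0.2 s.
3. with the lever still open, the nut is turned until the jaw is up to the tube (within 1.5 mm of play) (value of joint nut above 1.47 rad and value of joint lever below 0.8 rad and x of tube_mid in the frame of clamp between -0.006 and 0.006 m and z of tube_mid in the frame of clamp between 0.07 and 0.081 m and angle between the y axis of tube_mid and the y axis of clamp, either way round below 0.07 rad and horizontal distance between tube_end and stop_post below 0.022 m), for 0.2 s.
4. the lever is shut and the tube clamped (value of joint lever above 1.35 rad and value of joint pad above 0.002 m), for 0.2 s.
At the end, for the whole second after the job is handed in: Stop upright and seated (4 mm) in the T-slot, foot within 26 deg of square across it. Tube in both saddles (6 mm, 4 deg), ferrule end within 10 mm of the stop. Lever shut (beyond 1.35 rad) and jaw pushed back over 2 mm by the tube. Tube released; tube and stop at rest (all of step 2 and all of step 4 and linear speed of each of tube, stop below 0.02 m/s); the robot touches nothing.
It fails at once if a bystander is moved by more than 40 mm (distance of any of mandrel_a_mid, mandrel_b_mid, oil_mid, screwdriver_mid from where it was at the start of the episode above 0.04 m).
It also fails if it takes over 72 s, if anything falls off the work surface, if the arm or the gripper's body presses on something with over 40 N, if the wrist force passes 120 N, or if a joint passes its speed limit or range.

ROBOT

A 7-joint arm with a two-finger parallel gripper is mounted at the origin on the work surface. World frame = base frame: x ahead of the robot, y to its left, z up, the work surface at z = 0. Lengths are in m, angles in rad, forces in N, time in s.
With the tool pointing down it reaches from about 0.4 to 0.85 m from the base axis. Payload 6.9 kg.
Tool frame: the origin (TCP) lies midway between the tips of the shut fingers; the grasp point (between the pads) lies behind it (ctrl.pinch_z is the z of the grasp point in the tool frame, in m); z points along the fingers, y is the direction in which the jaws open and shut (so a half turn about z gives the same grasp; the last joint's range is limited). The gripper opens to 85 mm and grips with 20 to 120 N. Pads are 22 mm wide; open, the fingers measure 114 mm over their backs; the gripper's body (76 mm by 85 mm) begins 54 mm behind the grasp point. The pads swing forward as they close: fully open they stand 13 mm farther back than shut.
Start: joints at [1.417, 0.507, -0.238, 1.5, 0.126, 1.149, -0.155], TCP at [0.161, -0.604, 0.231] pointing down, gripper open.
Joint ranges: [-3.08, 3.08], [-0.24, 2.05], [-1.43, 1.35], [0, 2.5], [-1.52, 4.66], [0.17, 1.96], [-2.89, 2.89]. Speed limits (rad/s): [2.39, 2.39, 3.14, 3.14, 3.14, 3.14, 3.14].

INTERFACE

Orientations are given as a unit quaternion [w, x, y, z].
In Python, from station import ctrl, get_state, vision, ticket, models gives the robot as it stands. Calls block until the motion is done:
- ctrl.movep(position, orientation): joint-space move of the TCP to a pose.
- ctrl.movel(position, frame=None, max_speed=0.15): straight line of the TCP; frame=None keeps the orientation; max_speed is the mean speed in m/s.
- ctrl.set_joints(angles): joint-space move.
- ctrl.ungrasp() and ctrl.close_gripper(force=None): open the fingers fully, or close them until they stop; force is the grip in N (None keeps the last).
- ctrl.pause(seconds).
- ctrl.ik(position, orientation): joint angles nearest the present ones, or None.
- get_state(): the state.
- vision.grab_frame(name): name is "scene" or "side" or "wrist"; returns (picture, depth): 420x560x3 uint8, blue, green, red; 420x560 float32, m along the optical axis (not along the pixel's ray), 0 where there is no reading.
- vision.camera_info(name): a dict with "mtx" (3x3 intrinsics, pixels), "dist_coeffs" ([k1, k2, p1, p2, k3] as OpenCV has them; the pictures are not rectified), "R" (3x3) and "t" (3): a world point X has camera coordinates R X + t; the wrist camera has in their place "hand_eye" (4x4, takes a point from camera to tool coordinates, whose origin is the TCP and whose axes are the flange's). Camera axes: x right, y down, z forward; pixel columns grow to the right and rows downward; lengths in m; the calibration is good to about 2 mm. A picture is of the moment at which its call begins: read the wrist's pose just before it. camera_info takes no time and is no camera call.
A pose or a line that the arm cannot do raises ctrl.Unreachable and nothing moves.
- ticket.close_job(): hands the job in, once; it reports no verdict.
Trained networks look in the newest picture that a camera, given by its name, has taken for a name from the list of things; names that differ only in an ending like _2 or _b are one class to them, and where a whole thing is asked for, a point or a joint stands for the part that bears it (a point fixed in the world has none). Each returns a list of dicts, best first, with "p" (0 to 1); they miss things now and then, are a little off and sometimes report something else, mostly with a low value. They report only what shows in the picture. A call takes as long as a camera call. They do not tell look-alikes from the thing itself.
- models.recognise(camera, target): "point" ([column, row] in pixels, amid what is visible of it).
- models.masks_of(camera, target): "mask" (420x560 bool, what is visible of it) and "point" ([column, row] in pixels, amid what is visible of it).
The state is a dict: "time": time; "qpos": joint angles; "qd": joint speeds; "tau": joint torques, N m; "tcp_pos": TCP position; "eef_rot": TCP orientation; "contact_force": force on the tool from outside, world axes, zero at the start; "wrist_torque": the same for the moment, N m; "width": finger opening in m.
Only numpy, scipy, OpenCV 4.12 (cv2) and the standard library are available. Lean on these libraries where they do the work, as an engineer would, in place of code of your own. Each camera call takes 0.05 s, during which the arm holds its last target.

## Working session

There is one attempt and no reset: what is moved stays moved. The work goes in short steps, each a Python script; the robot and the scene stay as the last script left them, time stands still between calls to the robot, and variables do not carry over. Pictures are saved under pics/ and viewed, and the job is handed in when it is done.

```bash
ls; mkdir -p pics; python3 - <<'E'
from station import ctrl, get_state, vision, ticket, models
import cv2
s=get_state();print({k:(v if not hasattr(v,'round') else v) for k,v in s.items()});print(ctrl.pinch_z)
for n in("scene","side","wrist"):
    im,d=vision.grab_frame(n);cv2.imwrite(f"pics/{n}0.png",im)
    print(n,vision.camera_info(n))
E
```

```text
pics
{'time': 0.0, 'qpos': array([ 1.41650945,  0.50832801, -0.2375493 ,  1.50112604,  0.12569719,
        1.14893685, -0.15478192]), 'qd': array([ 0.00021884, -0.00017083, -0.00110165, -0.00210167,  0.00261092,
        0.00029121,  0.00072791]), 'tau': array([-5.37418491e-04, -6.20585275e+01, -2.18707770e+00, -2.49642795e+01,
        1.25718088e-02,  1.18818332e-02,  7.55146260e-06]), 'tcp_pos': array([ 0.16035138, -0.6035491 ,  0.23043899]), 'eef_rot': array([-8.94376984e-04,  9.91571743e-01,  1.29555634e-01, -1.29617397e-04]), 'contact_force': array([-0.0157883 ,  1.01636549,  0.87456386]), 'wrist_torque': array([ 0.00582598, -0.01668462, -0.04926813]), 'width': 0.08531712280237289}
-0.0187
scene {'mtx': array([[400.76260789,   0.        , 279.67370557],
       [  0.        , 400.76260789, 210.37535552],
       [  0.        ,   0.        ,   1.        ]]), 'dist_coeffs': array([-0.0425663,  0.       ,  0.       ,  0.       ,  0.       ]), 'R': array([[ 0.17090341,  0.98522601, -0.01103321],
       [ 0.6838845 , -0.12667718, -0.71850879],
       [-0.7092912 ,  0.11525016, -0.695430
[... 424 characters left out ...]
12760982, -0.77001774, -0.62513072]]), 't': array([0.50123131, 0.13356839, 1.12583452])}
wrist {'mtx': array([[374.06817699,   0.        , 283.24542174],
       [  0.        , 374.06817699, 205.31858713],
       [  0.        ,   0.        ,   1.        ]]), 'dist_coeffs': array([-0.01142516,  0.        ,  0.        ,  0.        ,  0.        ]), 'hand_eye': array([[ 1.90291637e-03, -9.59128187e-01, -2.82965546e-01,
         7.09295436e-02],
       [ 9.99998120e-01,  1.71996249e-03,  8.94979262e-04,
         5.55789702e-04],
       [-3.71709712e-04, -2.82966717e-01,  9.59129657e-01,
        -1.42366512e-01],
       [ 0.00000000e+00,  0.00000000e+00,  0.00000000e+00,
         1.00000000e+00]])}
```

View pics/scene0.png

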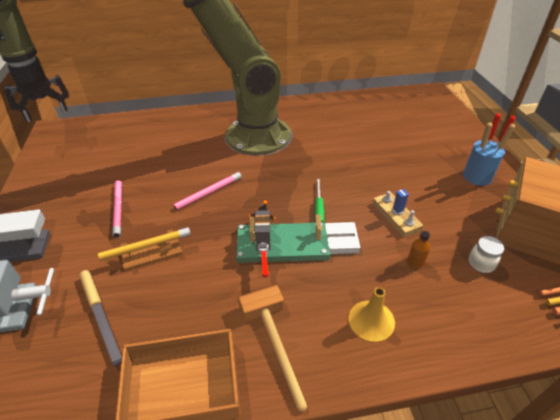

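View pics/side0.png

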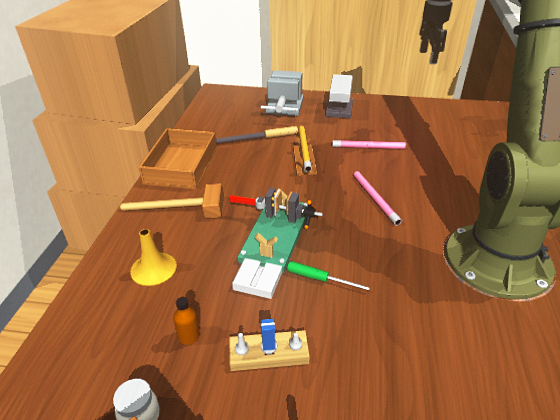

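```bash
cat > h.py <<'E'
import numpy as np, cv2
from scipy.spatial.transform import Rotation as Ro
from station import ctrl, get_state, vision, ticket, models
def q2R(q): return Ro.from_quat([q[1],q[2],q[3],q[0]]).as_matrix()
def R2q(R):
    q=Ro.from_matrix(R).as_quat(); return np.array([q[3],q[0],q[1],q[2]])
def down(a):
    "tool pointing down, tool y (jaw dir) along world angle a"
    y=np.array([np.cos(a),np.sin(a),0]);z=np.array([0,0,-1.]);x=np.cross(y,z)
    return R2q(np.stack([x,y,z],1))
def campose(name,st=None):
    "returns Rwc,twc: camera->world"
    ci=vision.camera_info(name)
    if name=="wrist":
        T=np.eye(4);T[:3,:3]=q2R(st["eef_rot"]);T[:3,3]=st["tcp_pos"]
        M=T@ci["hand_eye"];return M[:3,:3],M[:3,3],ci
    R=ci["R"];return R.T,-R.T@ci["t"],ci
def grab(name,save=None):
    st=get_state();im,d=vision.grab_frame(name)
    if save: cv2.imwrite(f"pics/{save}.png",im)
    return im,d,campose(name,st)
def cloud(d,cp):
    Rw,t,ci=cp
    v,u=np.mgrid[0:d.shape[0],0:d.shape[1]]
    p=cv2.undistortPoints(np.stack([u,v],-1).reshape(-1,1,2).astype(np.float64),ci["mtx"],ci["dist_coeffs"]).reshape(-1,2)
    P=np.c_[p,np.ones(len(p))]*d.reshape(-1,1)
    W=P@Rw.T+t; W[d.ravel()<=0]=np.nan
    return W.reshape(*d.shape,3)
def onplane(px,cp,z):
    Rw,t,ci=cp
    p=cv2.undistortPoints(np.array(px,float).reshape(-1,1,2),ci["mtx"],ci["dist_coeffs"]).reshape(-1,2)
    r=np.c_[p,np.ones(len(p))]@Rw.T
    return t+r*((z-t[2])/r[:,2:3])
def project(X,cp):
    Rw,t,ci=cp
    R=Rw.T
    return cv2.projectPoints(np.array(X,float).reshape(-1,1,3),cv2.Rodrigues(R)[0],-R@t,ci["mtx"],ci["dist_coeffs"])[0].reshape(-1,2)
E
python3 - <<'E'
from h import *
out={}
for n in("scene","side"):
    im,d,cp=grab(n);W=cloud(d,cp);np.savez(f"{n}.npz",im=im,W=W)
    z=W[...,2]
    hsv=cv2.cvtColor(im,cv2.COLOR_BGR2HSV)
    H,S,V=hsv[...,0].astype(int),hsv[...,1],hsv[...,2]
    print(n,"table z",np.nanmedian(z[(abs(z)<.03)]))
    for nm,m in dict(green=(H>60)&(H<90)&(S>80)&(z<.03)&(z>.012),alu=(S<50)&(V>140)&(z>.012)&(z<.032),blue=(H>105)&(H<125)&(S>150)&(z>.08),yel=(H>18)&(H<30)&(S>130)&(z>.035)&(z<.07),red=(H<5)&(S>200)&(V>150)&(z>.03)&(z<.075)).items():
        m=m&(W[...,1]<.5)&(W[...,1]>-.5)&(W[...,0]<.8)
        n_,l,s,c=cv2.connectedComponentsWithStats(m.astype(np.uint8))
        for i in range(1,n_):
            if s[i,4]>40:
                P=W[l==i]; r=cv2.minAreaRect(P[:,:2].astype(np.float32)*1000)
                print(nm,s[i,4],np.round(P.mean(0),4),np.round(P[:,2].std(),4),np.round(np.array(r[0]),1),np.round(r[1],1),round(r[2],1))
E
```

```text
scene table z 0.0006932215625367055
green 111 [0.4324 0.1227 0.0243] 0.0022 [435.4 121.8] [20.  89.2] 76.9
green 1653 [0.541  0.032  0.0221] 0.0015 [533.4  36.3] [156.2 123.2] 82.6
green 357 [ 0.5283 -0.1     0.0223] 0.0014 [ 524.7 -102.4] [112.3  45.7] 9.7
alu 737 [0.5477 0.1552 0.0217] 0.0018 [544.7 155.6] [81.7 95.4] 82.2
alu 41 [ 0.4109 -0.4458  0.019 ] 0.0027 [ 410.4 -446.7] [28.2 15.4] 6.0
yel 456 [ 0.5103 -0.37    0.0527] 0.0027 [ 504.4 -369.4] [ 26.3 201.2] 12.0
red 102 [ 0.634  -0.0651  0.0589] 0.0014 [629.6 -63.7] [11.8 68.6] 82.3
side table z -0.0011702926054282248
green 1892 [0.5313 0.0285 0.0199] 0.0018 [532.9  19.3] [197.6 116. ] 82.1
green 377 [0.4358 0.126  0.0201] 0.0036 [435.3 123.8] [24.  94.1] 75.4
alu 70 [ 0.2426 -0.4586  0.0156] 0.0021 [ 251.1 -456.6] [106.3  15.5] 7.7
alu 55 [ 0.2357 -0.0978  0.0161] 0.0018 [235.9 -99.6] [17.7 30.5] 27.9
alu 1062 [0.5436 0.1595 0.0199] 0.0021 [544.4 154.3] [87.  93.4] 83.8
alu 53 [0.0744 0.0778 0.0149] 0.0013 [74.6 76.6] [19.4 19.6] 29.0
alu 59 [0.3551 0.1396 0.0139] 0.0011 [357.4 138.8] [ 7.6 64.7] 77.5
alu 59 [-0.0738  0.0775  0.0147] 0.0015 [-74.2  76.1] [22.4 19.9] 69.3
alu 77 [0.4331 0.3291 0.0278] 0.0031 [432.  327.5] [24.3 14.2] 29.5
alu 56 [0.4844 0.3442 0.0249] 0.0043 [484.5 341.1] [18.6 30.1] 90.0
alu 74 [0.5342 0.356  0.0278] 0.0025 [534.9 353.8] [23.7 17.9] 9.2
blue 41 [0.4867 0.3279 0.0909] 0.001 [487.3 327.7] [22.4  7.6] 7.7
blue 93 [0.4824 0.3442 0.0883] 0.0035 [483.  341.8] [22.5 11.9] 13.4
yel 196 [ 0.5064 -0.3655  0.0503] 0.0023 [ 506.9 -370.2] [ 17.9 200.1] 12.5
yel 110 [0.5357 0.0963 0.0523] 0.01 [534.8  93.3] [12.5 31.1] 81.7
yel 217 [0.7838 0.166  0.0517] 0.0098 [783.  164.2] [40.9 17.4] 46.6
red 157 [ 0.6278 -0.0616  0.0531] 0.0043 [627.1 -63.4] [14.8 69. ] 86.5
```

```bash
cat >> h.py <<'E'
def bestik(p,a,verbose=False):
    "choose between half turns; returns q,quat"
    best=None;q0=get_state()["qpos"]
    for k in (0,np.pi):
        Q=down(a+k);s=ctrl.ik(np.array(p),Q)
        if s is None: continue
        c=np.abs(np.array(s)-q0).max()
        if verbose: print("ik",k,np.round(s,2))
        if best is None or c<best[0]: best=(c,s,Q,a+k)
    return best
def go(p,a):
    b=bestik(p,a)
    if b is None: raise Exception("no ik")
    ctrl.movep(np.array(p),b[2]);return b[3]
def rep(t=""):
    s=get_state();print(t,"t=%.2f"%s["time"],"tcp",np.round(s["tcp_pos"],4),"F",np.round(s["contact_force"],1),"w %.4f"%s["width"],"q7 %.2f"%s["qpos"][6])
    return s
E
python3 - <<'E'
from h import *
R=np.deg2rad
for p,a in(([.5,-.34,.27],R(12)),([.53,.02,.32],R(82)),([.485,.335,.2],R(104)),([.54,.14,.2],R(82)),([.54,.14,.2],R(-8)),([.54,.02,.1],R(-8))):
    print(p);bestik(p,a,True)
print(go([.5,-.34,.27],R(12)));rep()
im,d,cp=grab("wrist","w1");np.savez("w1.npz",im=im,W=cloud(d,cp));
E
```

```text
[0.5, -0.34, 0.27]
ik 0 [ 0.97  0.51 -0.69  1.49  0.33  1.27  0.45]
ik 3.141592653589793 [ 0.52  0.44  0.06  1.5  -0.03  1.2  -2.35]
[0.53, 0.02, 0.32]
ik 0 [ 0.73  0.57 -1.39  1.58  0.56  1.46  0.73]
ik 3.141592653589793 [ 0.5   0.38 -0.86  1.59  0.29  1.31 -2.11]
[0.485, 0.335, 0.2]
ik 0 [ 0.02  0.73 -1.23  1.64  0.71  1.29  0.49]
ik 3.141592653589793 [ 0.01  0.7  -1.17  1.64  0.67  1.27 -2.62]
[0.54, 0.14, 0.2]
ik 0 [ 0.44  0.72 -1.31  1.72  0.73  1.29  0.39]
ik 3.141592653589793 [ 0.19  0.5  -0.75  1.72  0.38  1.07 -2.4 ]
[0.54, 0.14, 0.2]
ik 0 [ 0.41  0.68 -1.24  1.72  0.68  1.24 -1.13]
ik 3.141592653589793 [ 0.41  0.68 -1.23  1.72  0.67  1.24  2.02]
[0.54, 0.02, 0.1]
ik 0 [ 0.37  0.6  -0.7   1.89  0.51  0.84 -0.74]
ik 3.141592653589793 [ 0.62  0.81 -1.23  1.89  0.87  1.11  2.04]
0.20943951023931956
 t=1.84 tcp [ 0.4989 -0.3417  0.2696] F [-1.  -0.1  0.6] w 0.0854 q7 0.45
```

View pics/w1.png

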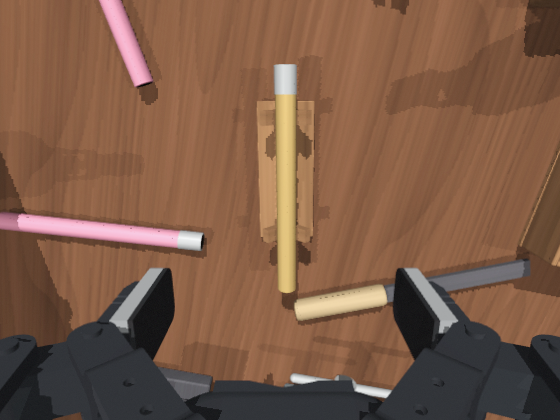

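```bash
python3 - <<'E'
from h import *
f=np.load("w1.npz");im=f["im"];W=f["W"]
m=(W[...,2]>.043)&(W[...,2]<.07); m[300:]=False; m[:, :230]=False; m[:,340:]=False
n,l,s,c=cv2.connectedComponentsWithStats(m.astype(np.uint8));i=1+np.argmax(s[1:,4]);P=W[l==i]
r=cv2.minAreaRect(P[:,:2].astype(np.float32)*1000);print(s[i],r,P[:,2].max(),np.percentile(P[:,2],95))
R=np.deg2rad
import time
s0=rep()
b=bestik([.50,.0,.33],R(82),True)
# branch k=pi chosen explicitly
Q=down(R(82));
print(ctrl.ik([.50,.0,.33],Q))
ctrl.movep([.50,.0,.33],Q);rep()
im,d,cp=grab("wrist","w2");np.savez("w2.npz",im=im,W=cloud(d,cp))
E
```

```text
[ 274   64   23  229 4495] ((503.82257080078125, -358.03045654296875), (20.636241912841797, 230.50637817382812), 12.489248275756836) 0.05738569971094104 0.05538231206322828
 t=1.89 tcp [ 0.4989 -0.3418  0.2696] F [-0.6 -0.8 -0.3] w 0.0852 q7 0.45
ik 0 [ 0.71  0.38 -1.11  1.64  0.35  1.35  0.98]
ik 3.141592653589793 [ 0.25  0.25 -0.4   1.64  0.1   1.27 -1.88]
[ 0.71498644  0.37895648 -1.1111663   1.63550878  0.34711828  1.34503115
  0.98408755]
 t=3.19 tcp [ 0.5004 -0.0018  0.3295] F [ 0.1 -0.8  0.1] w 0.0852 q7 0.98
```

View pics/w2.png

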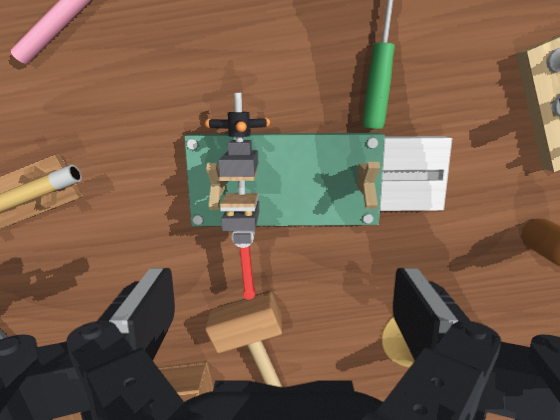

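```bash
cat > cl.py <<'E'
from h import *
E
python3 - <<'E'
from h import *
f=np.load("w2.npz");im=f["im"];W=f["W"]
s=get_state();cp=campose("wrist",s)
hsv=cv2.cvtColor(im,cv2.COLOR_BGR2HSV);H,S,V=[hsv[...,i].astype(int) for i in range(3)]
z=W[...,2]
reg=np.zeros(z.shape,bool);reg[120:235,175:460]=True
g=reg&(H>60)&(H<95)&(S>70); g[:133,360:]=False
al=reg&(S<60)&(V>120);al[:,:378]=False
def rect(m,nm,zz):
    m=cv2.morphologyEx(m.astype(np.uint8),cv2.MORPH_CLOSE,np.ones((25,25))) if nm=="all" else m.astype(np.uint8)
    n,l,st,c=cv2.connectedComponentsWithStats(m);i=1+np.argmax(st[1:,4]);v,u=np.nonzero(l==i)
    P=onplane(np.c_[u,v],cp,zz);r=cv2.minAreaRect(P[:,:2].astype(np.float32)*1000);print(nm,st[i],np.round(r[0],1),np.round(r[1],1),round(r[2],2))
    return P
rect(g,"green",.022);rect(al,"alu",.022)
# angle by edge lines: fit top/bottom boundaries of green, alu
for nm,m,cols in(("green",g,range(255,355,2)),("alu",al,range(390,445,2)),("greenL",g,range(200,210))):
    for side in("top","bot"):
        pts=[]
        for c in cols:
            r=np.nonzero(m[:,c])[0]; pts.append((c,r.min()-.5 if side=="top" else r.max()+.5))
        P=onplane(pts,cp,.022)[:,:2]
        l=cv2.fitLine(P.astype(np.float32),cv2.DIST_HUBER,0,.001,.001).ravel()
        print(nm,side,"angle",np.rad2deg(np.arctan2(l[1],l[0])),"pt",l[2:])
for nm,m,rows in(("gL",g,range(150,215,2)),("alL",al,range(145,205,2)),("alR",al,range(145,205,2))):
    pts=[]
    for r in rows:
        c=np.nonzero(m[r])[0]; pts.append(((c.max()+.5 if nm=="alR" else c.min()-.5),r))
    P=onplane(pts,cp,.022)[:,:2]
    l=cv2.fitLine(P.astype(np.float32),cv2.DIST_HUBER,0,.001,.001).ravel()
    print(nm,"angle",np.rad2deg(np.arctan2(l[1],l[0])),"pt",l[2:])
# slot dark
crop=cv2.resize(im[110:260,170:470],None,fx=2.6,fy=2.6,interpolation=cv2.INTER_CUBIC);cv2.imwrite("pics/w2c.png",crop)
print("alu z",np.nanmedian(z[al]),"green z",np.nanmedian(z[g]))
E
```

```text
green [  243   133   141    93 10528] [533.2  29.1] [167.7 115. ] 82.56
alu [ 379  136   74   75 4927] [542.6 153.5] [82.3 92.2] 81.96
green top angle 82.68465 pt [0.47404632 0.02160104]
green bot angle 82.659744 pt [0.5893811 0.0151407]
alu top angle 81.965805 pt [0.4967863  0.16271709]
alu bot angle 81.88082 pt [0.5891529  0.14854284]
greenL top angle 81.82812 pt [ 0.4582364  -0.09143004]
greenL bot angle 81.91074 pt [ 0.57185996 -0.11457039]
gL angle -7.445446 pt [ 0.5135865  -0.12353718]
alL angle -7.502438 pt [0.5443175  0.11209194]
alR angle -7.9214973 pt [0.5483649  0.19407278]
alu z 0.02152344958997221 green z 0.021789347951315846
```

View pics/w2c.png

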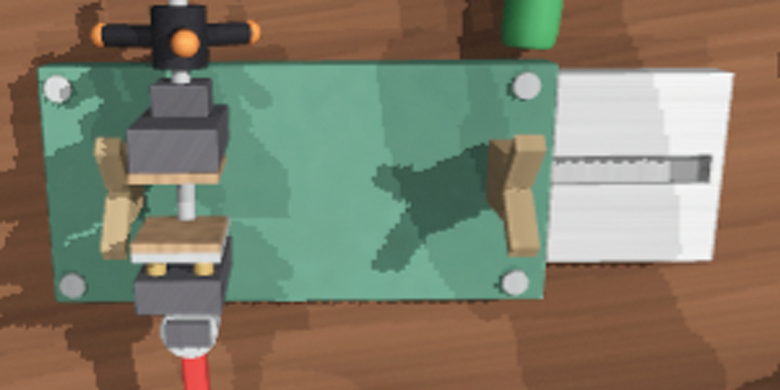

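```bash
cat >> h.py <<'E'
def ortho(im,cp,org,yaw,zz,xr,yr,s=0.0005):
    "top view on plane z=zz in frame (org,yaw): rows = x increasing downward, cols = y increasing right"
    xs=np.arange(xr[0],xr[1],s);ys=np.arange(yr[0],yr[1],s)
    X,Y=np.meshgrid(xs,ys,indexing="ij")
    c,sn=np.cos(yaw),np.sin(yaw)
    P=np.stack([org[0]+c*X-sn*Y,org[1]+sn*X+c*Y,np.full_like(X,zz)],-1)
    uv=project(P.reshape(-1,3),cp).reshape(*X.shape,2).astype(np.float32)
    return cv2.remap(im,uv[...,0],uv[...,1],cv2.INTER_CUBIC)
E
python3 - <<'E'
from h import *
f=np.load("w2.npz");im=f["im"];W=f["W"]
cp=campose("wrist",get_state())
yaw=np.deg2rad(-7.7);org=np.array([.5245,.0]);
ex=np.array([np.cos(yaw),np.sin(yaw)]);ey=np.array([-ex[1],ex[0]])
# set plate centre: mid offset along ex .52447
org=ex*.52447+ey*(.5136*ey[0]-.1235*ey[1]+.12)
print("org",org)
np.save("org0.npy",np.r_[org,yaw])
o=ortho(im,cp,org,yaw,.022,(-.08,.08),(-.14,.22),.0005)
for x in range(-8,9,2):
    cv2.line(o,(0,int((x/100+.08)/.0005)),(6 if x else 719,int((x/100+.08)/.0005)),(0,0,255),1)
for y in range(-14,22,2):
    cv2.line(o,(int((y/100+.14)/.0005),0),(int((y/100+.14)/.0005),8 if y else 20),(0,0,255),1)
cv2.imwrite("pics/o1.png",o)
# heights: cloud in clamp frame
P=W.reshape(-1,3);P=P[~np.isnan(P[:,0])]
l=np.c_[(P[:,:2]-org)@ex,(P[:,:2]-org)@ey,P[:,2]]
def show(nm,m):
    q=l[m];print(nm,len(q),np.round(q.min(0),4),np.round(q.max(0),4),np.round(np.median(q,0),4))
near=(abs(l[:,0])<.09)
for y0 in range(-120,130,10):
    m=near&(l[:,1]>y0/1e3)&(l[:,1]<y0/1e3+.01)&(l[:,2]>.06)
    if m.sum()>3: show(y0,m)
E
```

```text
org [ 0.52864151 -0.00444183]
-90 163 [-0.0321 -0.0841  0.0607] [ 0.0192 -0.08    0.0822] [-0.0036 -0.082   0.0743]
-80 477 [-0.0439 -0.08    0.06  ] [ 0.0193 -0.07    0.4005] [-0.0225 -0.0744  0.078 ]
-70 4765 [-0.0821 -0.07    0.06  ] [ 0.0677 -0.06    0.4095] [-0.0362 -0.0639  0.3969]
-60 4455 [-0.0842 -0.06    0.0601] [ 0.0896 -0.05    0.3994] [-0.036  -0.0555  0.3906]
-50 6210 [-0.0842 -0.05    0.06  ] [ 0.0832 -0.04    0.4112] [-0.0389 -0.0449  0.3698]
-40 3339 [-0.0715 -0.04    0.0602] [ 0.0646 -0.03    0.4208] [-0.0461 -0.0345  0.4091]
-30 2125 [-0.0477 -0.03    0.4044] [-0.0382 -0.02    0.4205] [-0.0462 -0.026   0.415 ]
-20 1857 [-0.0498 -0.02    0.4009] [-0.0381 -0.01    0.4229] [-0.04   -0.0149  0.4097]
-10 1726 [-0.0416 -0.01    0.4013] [-0.0376 -0.      0.4146] [-0.04   -0.0053  0.4095]
0 1828 [-0.0419  0.      0.4015] [-0.0378  0.01    0.4147] [-0.0398  0.0052  0.4091]
10 1747 [-0.049   0.01    0.4008] [-0.0379  0.02    0.4223] [-0.0402  0.0144  0.4116]
20 2728 [-0.0474  0.02    0.4002] [-0.0432  0.03    0.4207] [-0.0458  0.0258  0.4136]
30 2293 [-0.0473  0.03    0.3564] [-0.021   0.04    0.4185] [-0.0455  0.0339  0.4085]
40 5577 [-0.0448  0.04    0.3418] [-0.0171  0.05    0.4068] [-0.0392  0.042   0.3756]
50 4184 [-0.0427  0.05    0.3495] [-0.0171  0.06    0.4065] [-0.0347  0.0552  0.3951]
60 1963 [-0.0427  0.06    0.3842] [-0.0166  0.0698  0.4038] [-0.0356  0.062   0.3969]
80 159 [-0.0319  0.0876  0.0603] [0.0191 0.09   0.0823] [-0.0082  0.0883  0.0718]
90 405 [-0.0321  0.09    0.0604] [0.0196 0.1    0.0824] [-0.0027  0.0951  0.0746]
100 5 [-0.0318  0.1     0.064 ] [0.0196 0.1005 0.0783] [-0.0004  0.1001  0.0759]
```

View pics/o1.png

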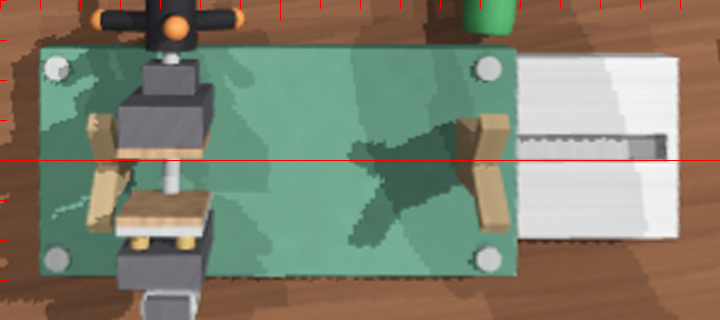

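```bash
python3 - <<'E'
from h import *
ctrl.movep([.513,.16,.2],down(np.deg2rad(82.3)));rep()
im,d,cp=grab("wrist","w3");W=cloud(d,cp);np.savez("w3.npz",im=im,W=W)
org=np.load("org0.npy");yaw=org[2];org=org[:2]
ex=np.array([np.cos(yaw),np.sin(yaw)]);ey=np.array([-ex[1],ex[0]])
org=org-ex*.0065+ey*.0085
np.save("org1.npy",np.r_[org,yaw])
o=ortho(im,cp,org,yaw,.022,(-.06,.06),(.08,.21),.0002)
cv2.line(o,(0,300),(20,300),(0,0,255),1);cv2.line(o,(340,0),(340,20),(0,0,255),1)
cv2.imwrite("pics/o3.png",o)
g=cv2.cvtColor(o,cv2.COLOR_BGR2GRAY).astype(int)
for y in range(112,186,8):
    c=int((y/1e3-.08)/.0002);print(y,[int(v) for v in g[240:360:4,c]])
E
```

```text
t=4.08 tcp [0.5138 0.1588 0.2003] F [ 0.5 -0.4  0.5] w 0.0856 q7 0.56
112 [216, 214, 215, 217, 218, 217, 210, 179, 90, 101, 140, 159, 157, 157, 155, 155, 151, 151, 153, 154, 153, 154, 146, 138, 156, 194, 219, 218, 218, 217]
120 [216, 213, 215, 217, 217, 217, 210, 185, 122, 132, 183, 206, 200, 200, 200, 200, 200, 200, 199, 200, 199, 196, 163, 140, 156, 194, 219, 219, 219, 218]
128 [216, 213, 214, 216, 217, 217, 211, 185, 129, 155, 191, 203, 199, 200, 200, 200, 199, 199, 199, 199, 198, 194, 142, 130, 158, 194, 219, 219, 218, 217]
136 [217, 214, 216, 217, 218, 218, 212, 186, 145, 190, 204, 199, 198, 199, 199, 199, 199, 199, 199, 199, 198, 195, 174, 142, 153, 196, 219, 219, 219, 218]
144 [217, 215, 216, 218, 218, 218, 213, 187, 124, 115, 130, 175, 207, 201, 200, 200, 200, 201, 201, 201, 200, 197, 174, 145, 155, 195, 219, 219, 219, 218]
152 [217, 215, 216, 218, 218, 218, 214, 191, 124, 129, 168, 196, 202, 200, 200, 200, 200, 200, 199, 199, 200, 196, 172, 144, 155, 195, 219, 219, 219, 218]
160 [217, 215, 216, 217, 218, 219, 214, 190, 121, 130, 180, 203, 198, 197, 197, 198, 198, 197, 197, 198, 198, 193, 163, 139, 155, 196, 220, 219, 219, 217]
168 [217, 215, 216, 217, 218, 219, 216, 192, 124, 147, 187, 201, 197, 197, 197, 198, 197, 197, 197, 198, 197, 191, 144, 133, 158, 195, 220, 219, 219, 218]
176 [222, 219, 220, 219, 218, 219, 217, 195, 121, 116, 118, 119, 119, 118, 119, 118, 120, 119, 119, 119, 118, 120, 126, 134, 159, 196, 220, 219, 219, 217]
184 [238, 236, 237, 238, 238, 240, 239, 209, 101, 102, 114, 115, 113, 113, 113, 105, 104, 109, 111, 109, 109, 109, 102, 110, 152, 199, 220, 220, 219, 217]
```

View pics/o3.png

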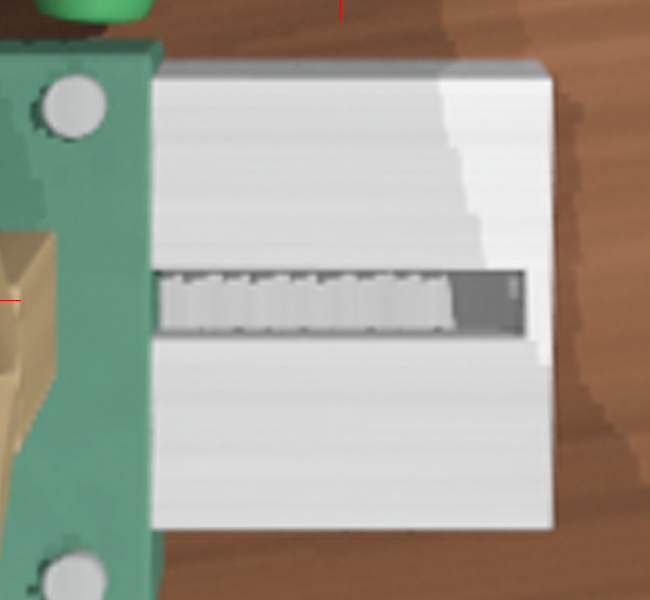

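View pics/w3.png

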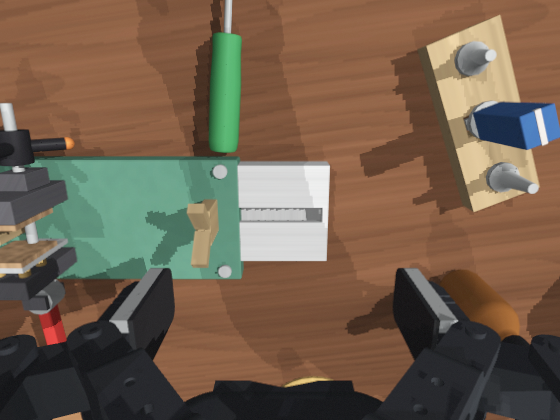

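```bash
python3 - <<'E'
from h import *
o=np.load("org1.npy");yaw=o[2];ex=np.array([np.cos(yaw),np.sin(yaw)])
o[:2]+=ex*.0009;np.save("org.npy",o);print(o)
ctrl.movep([.484,.337,.2],down(np.deg2rad(104)));rep()
im,d,cp=grab("wrist","w4");W=cloud(d,cp);np.savez("w4.npz",im=im,W=W)
hsv=cv2.cvtColor(im,cv2.COLOR_BGR2HSV);H,S,V=[hsv[...,i].astype(int) for i in range(3)]
m=(W[...,2]>.087)&(W[...,2]<.1);m[300:]=False
n,l,s,c=cv2.connectedComponentsWithStats(m.astype(np.uint8));i=1+np.argmax(s[1:,4]);v,u=np.nonzero(l==i)
P=onplane(np.c_[u,v],cp,.092);print(s[i],np.nanmedian(W[...,2][l==i]),cv2.minAreaRect(P[:,:2].astype(np.float32)*1000))
w=(l==i)&(S<90)&(V>120);v,u=np.nonzero(w)
P=onplane(np.c_[u,v],cp,.092);print("white",len(v),cv2.minAreaRect(P[:,:2].astype(np.float32)*1000))
E
```

```text
[ 0.52423089  0.00473185 -0.13439035]
 t=4.88 tcp [0.4849 0.3361 0.2003] F [ 0.7 -1.1 -0.6] w 0.0855 q7 0.59
[ 264  184   35   36 1180] 0.09182481446339052 ((483.83087158203125, 333.6500549316406), (25.486663818359375, 23.543699264526367), 14.645660400390625)
white 298 ((483.90863037109375, 333.81158447265625), (25.254301071166992, 23.270503997802734), 14.645660400390625)
```

View pics/w4.png

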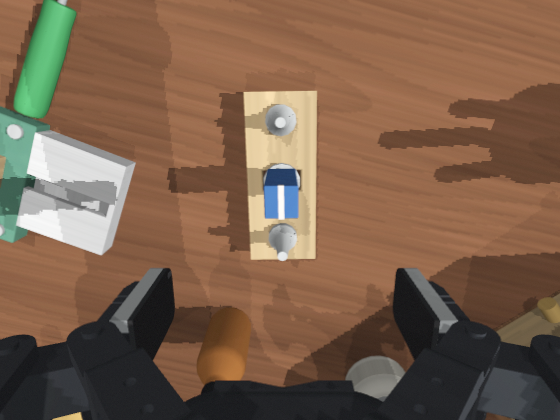

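```bash
python3 - <<'E'
from h import *
im,d,cp=grab("scene");W=cloud(d,cp)
r=models.recognise("scene","oil_mid");print(r[:2])
for x in r[:1]:
    c,rr=map(int,x["point"]);print(W[rr-3:rr+4:3,c])
print(onplane([[420,250]],cp,.055))
E
```

```text
[{'point': [420.6, 252.2], 'p': 0.96}]
[[0.66918002 0.30994463 0.07518643]
 [0.67282854 0.31006289 0.06824079]
 [0.671851   0.31381811 0.05493513]]
[[0.65691771 0.32041073 0.055     ]]
```

```bash
python3 - <<'E'
from h import *
a=np.deg2rad(104.5)
# keep same branch
ctrl.movep([.4838,.3336,.12],down(a))
ctrl.movel([.4838,.3336,.0563],max_speed=.12);rep("down")
ctrl.close_gripper(60);s=rep("closed")
p=s["tcp_pos"];ctrl.movel([p[0],p[1],.125],max_speed=.12);rep("up")
im,d,cp=grab("wrist","w5")
E
```

```text
down t=6.13 tcp [0.4841 0.3343 0.0572] F [-0.2 -0.3  0.4] w 0.0854 q7 0.45
closed t=6.72 tcp [0.4839 0.3336 0.0566] F [ 0.3 -1.6  4.8] w 0.0232 q7 0.45
up t=7.44 tcp [0.4838 0.333  0.1244] F [ 0.4  0.1 -1.8] w 0.0232 q7 0.52
```

View pics/w5.png

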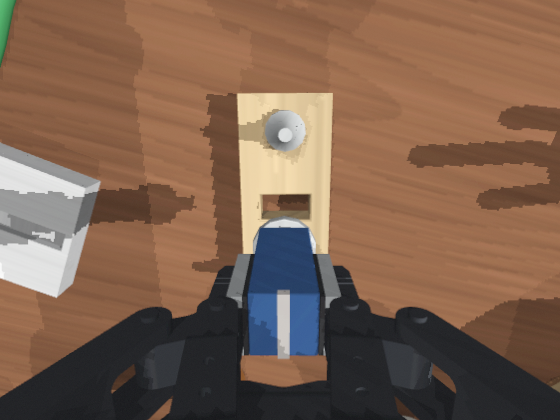

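```bash
cat >> h.py <<'E'
O=np.load("org.npy");YAW=O[2]
EX=np.array([np.cos(YAW),np.sin(YAW)]);EY=np.array([-EX[1],EX[0]])
def C(x,y,z): return np.r_[O[:2]+EX*x+EY*y,z]
def toC(p): return np.r_[(p[:2]-O[:2])@EX,(p[:2]-O[:2])@EY,p[2]]
E
python3 - <<'E'
from h import *
p=get_state()["tcp_pos"];ctrl.movel([p[0],p[1],.155],max_speed=.2)
ctrl.movep(C(0,.144,.12),down(np.pi/2+YAW));
ctrl.movel(C(0,.144,.080),max_speed=.15);ctrl.pause(.2)
s=rep();print(toC(s["tcp_pos"]))
im,d,cp=grab("wrist","w6");cv2.imwrite("pics/s6.png",grab("side")[0][180:330,190:350].repeat(4,0).repeat(4,1))
E
```

```text
t=9.22 tcp [0.544  0.1481 0.081 ] F [-0.2  0.5 -1.1] w 0.0234 q7 0.45
[0.00032889 0.1447646  0.08098399]
```

View pics/w6.png

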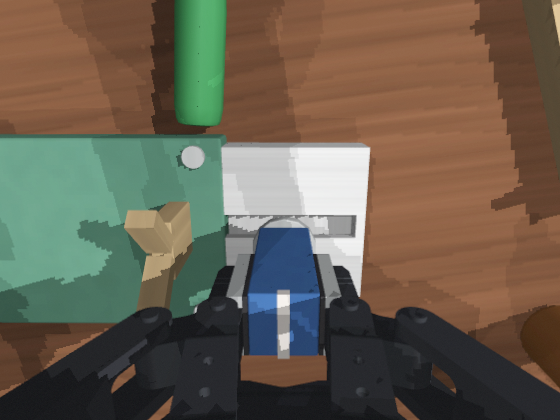

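View pics/s6.png

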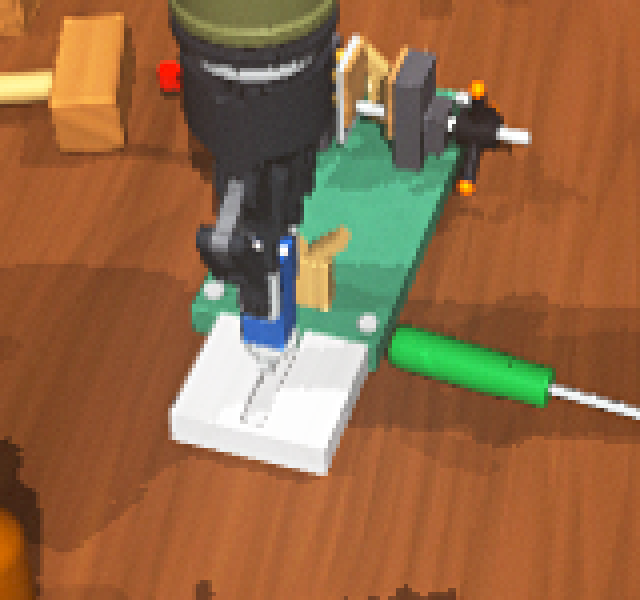

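```bash
python3 - <<'E'
from h import *
for z in(.068,.064,.060,.0575):
    ctrl.movel(C(0,.144,z),max_speed=.05);ctrl.pause(.1);s=rep(z);print(np.round(toC(s["tcp_pos"])*1e3,1))
    if s["contact_force"][2]>15: break
E
```

```text
0.068 t=9.81 tcp [0.5435 0.1476 0.0679] F [ 1.   1.2 -1.1] w 0.0233 q7 0.43
[-1.000e-01  1.441e+02  6.790e+01]
0.064 t=10.16 tcp [0.5435 0.1475 0.064 ] F [ 0.3 -0.4 -1.5] w 0.0230 q7 0.43
[ -0. 144.  64.]
0.06 t=10.51 tcp [0.5435 0.1474 0.0599] F [ 0.6  0.1 -1.7] w 0.0234 q7 0.42
[ -0.  144.   59.9]
0.0575 t=10.86 tcp [0.5435 0.1475 0.0575] F [ 0.7  0.2 -2. ] w 0.0235 q7 0.42
[ -0.  144.   57.5]
```

```bash
python3 - <<'E'
from h import *
ctrl.movel(C(0,.144,.0567),max_speed=.05);ctrl.pause(.1);rep()
q=np.array(get_state()["qpos"]);
for f in(.5,1.):
    r=q.copy();r[6]-=f*np.pi/2;ctrl.set_joints(r);s=rep();print(np.round(toC(s["tcp_pos"])*1e3,1),s["wrist_torque"].round(2))
    if np.abs(s["wrist_torque"][2])>2.5: break
y=q2R(s["eef_rot"])[:,1];print(np.rad2deg(np.arctan2(y[1],y[0])))
E
```

```text
t=11.21 tcp [0.5435 0.1474 0.0567] F [-0.1  0.5 -1.3] w 0.0230 q7 0.42
 t=11.98 tcp [0.5435 0.1474 0.0567] F [-0.3  0.1 -1.8] w 0.0233 q7 -0.36
[ -0.  143.9  56.7] [ 0.03 -0.   -0.03]
 t=12.76 tcp [0.5435 0.1474 0.0567] F [ 0.2  0.4 -1.6] w 0.0234 q7 -1.15
[ -0.  143.9  56.7] [0.   0.01 0.05]
-7.528972075839575
```

```bash
python3 - <<'E'
from h import *
ctrl.ungrasp();rep("open")
ctrl.movel(C(0,.144,.2),max_speed=.2)
im,d,cp=grab("wrist","w7");W=cloud(d,cp);s=rep()
m=(W[...,2]>.085)&(W[...,2]<.1);m[300:]=False
n,l,st,c=cv2.connectedComponentsWithStats(m.astype(np.uint8));i=1+np.argmax(st[1:,4]);v,u=np.nonzero(l==i)
P=onplane(np.c_[u,v],cp,.092);r=cv2.minAreaRect(P[:,:2].astype(np.float32)*1000);print(st[i],np.nanmedian(W[...,2][l==i]),r,toC(np.r_[np.array(r[0])/1e3,0]))
E
```

```text
open t=13.38 tcp [0.5435 0.1474 0.0567] F [-0.7 -0.2 -0.1] w 0.0854 q7 -1.15
 t=14.30 tcp [0.5429 0.1468 0.1987] F [-0.2 -0.1 -1. ] w 0.0855 q7 -0.99
[ 267  185   35   37 1207] 0.0918183748981474 ((542.7803955078125, 145.69271850585938), (26.1823673248291, 23.47732162475586), 83.17018127441406) [-0.00050456  0.14217523  0.        ]
```

View pics/w7.png

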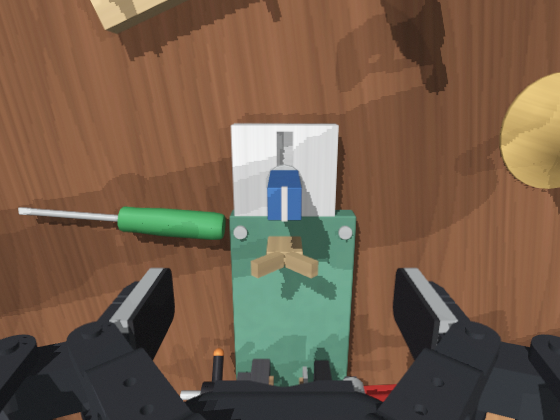

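```bash
python3 - <<'E'
from h import *
R=np.deg2rad
# via pt: reset redundancy through ik with k=0
ctrl.movep([.5038,-.358,.12],down(R(12.5)));rep()
ctrl.movel([.5038,-.358,.0263],max_speed=.15);ctrl.pause(.1);rep("dn")
ctrl.close_gripper(50);rep("cl")
p=get_state()["tcp_pos"];ctrl.movel([p[0],p[1],.17],max_speed=.2);rep("up")
grab("wrist","w8")
E
```

```text
t=16.16 tcp [ 0.5047 -0.3565  0.1204] F [-0.4 -0.1  0.7] w 0.0854 q7 0.11
dn t=17.03 tcp [ 0.5046 -0.3581  0.0275] F [-0.5  0.4  0.7] w 0.0851 q7 0.01
cl t=17.65 tcp [ 0.5046 -0.3578  0.0267] F [1.9 0.5 2.2] w 0.0186 q7 0.01
up t=18.52 tcp [ 0.5035 -0.358   0.1686] F [-0.  -0.6 -2.7] w 0.0184 q7 0.16
```

View pics/w8.png

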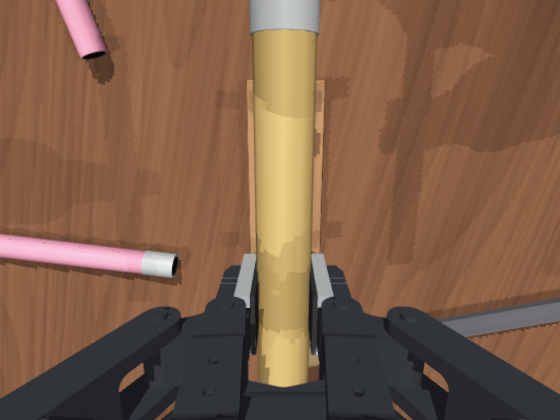

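```bash
python3 - <<'E'
from h import *
ctrl.movep(C(.0018,.010,.16),down(YAW));rep()
ctrl.movel(C(.0018,.010,.095),max_speed=.15);ctrl.pause(.15);s=rep();print(np.round(toC(s["tcp_pos"])*1e3,1))
y=q2R(s["eef_rot"])[:,1];print(np.rad2deg(np.arctan2(y[1],y[0])))
im,d,cp=grab("wrist","w9");im,d,cp=grab("scene","s9");cv2.imwrite("pics/s9.png",cv2.resize(im[180:290,210:380],None,fx=4,fy=4))
E
```

```text
t=19.96 tcp [0.5276 0.0131 0.1596] F [-0.5  0.5 -2.6] w 0.0187 q7 -0.82
 t=20.69 tcp [0.5281 0.0145 0.096 ] F [ 0.4  0.7 -1.7] w 0.0186 q7 -0.91
[ 2.5 10.2 96. ]
-7.719778501801085
```

View pics/w9.png

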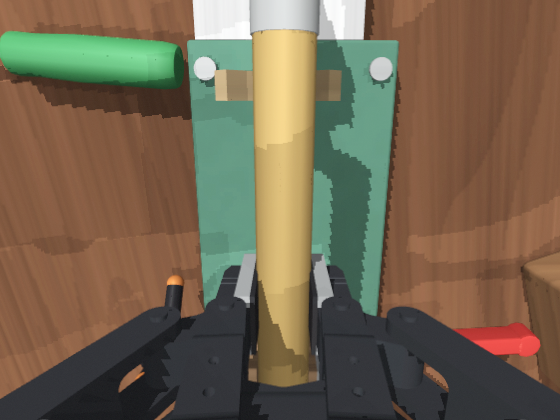

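View pics/s9.png

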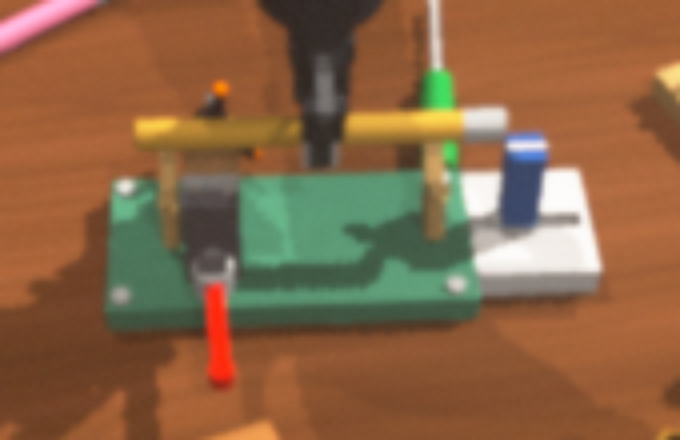

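```bash
python3 - <<'E'
from h import *
for z in(.072,.065,.061,.059,.0575):
    ctrl.movel(C(.0015,.010,z),max_speed=.08);ctrl.pause(.05);s=rep(z);print(np.round(toC(s["tcp_pos"])*1e3,1))
    if s["contact_force"][2]>6: break
cv2.imwrite("pics/s10.png",cv2.resize(grab("scene")[0][180:290,210:380],None,fx=4,fy=4))
cv2.imwrite("pics/d10.png",cv2.resize(grab("side")[0][180:310,220:340],None,fx=4,fy=4))
E
```

```text
0.072 t=21.28 tcp [0.5269 0.0146 0.0718] F [-0.2 -0.7 -2.4] w 0.0187 q7 -0.95
[ 1.3 10.2 71.8]
0.065 t=21.58 tcp [0.5269 0.0145 0.0649] F [ 0.4 -0.6 -2.5] w 0.0186 q7 -0.96
[ 1.4 10.  64.9]
0.061 t=21.88 tcp [0.527  0.0144 0.0609] F [-0.5  0.  -1.8] w 0.0185 q7 -0.96
[ 1.4 10.  60.9]
0.059 t=22.18 tcp [0.527  0.0144 0.059 ] F [ 0.7  0.1 -2.4] w 0.0180 q7 -0.97
[ 1.5 10.  59. ]
0.0575 t=22.48 tcp [0.5271 0.0146 0.0579] F [-2.2 -0.5  5.4] w 0.0184 q7 -0.97
[ 1.5 10.2 57.9]
```

View pics/s10.png

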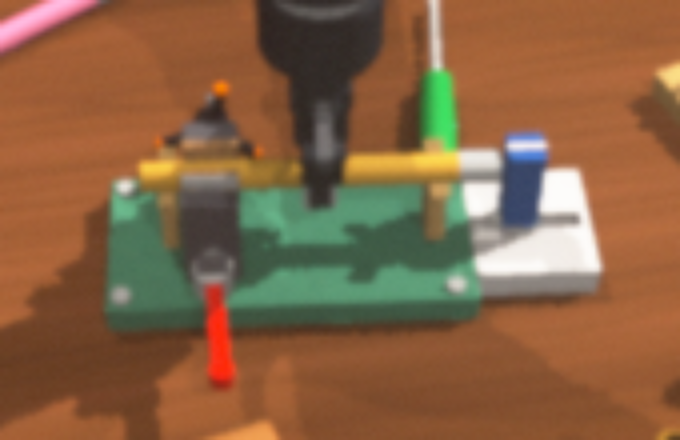

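View pics/d10.png

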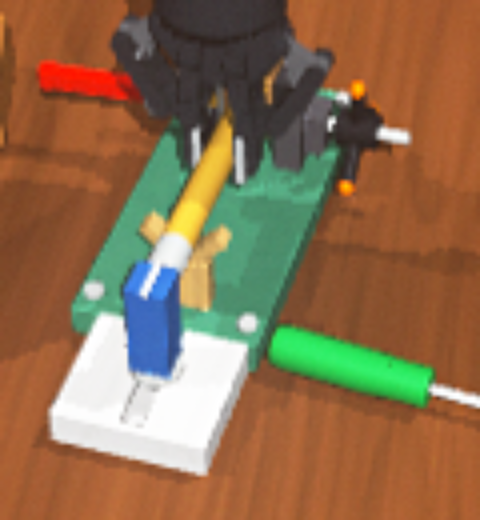

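```bash
python3 - <<'E'
from h import *
for k,y in enumerate((.0115,.013,.0145,.016,.0175)):
    ctrl.movel(C(.0008,y,.0577),max_speed=.05);s=rep(y);F=s["contact_force"];print(np.round(toC(s["tcp_pos"])*1e3,1),"Fy",F[:2]@EY)
    if F[:2]@EY<-4: break
ctrl.ungrasp();ctrl.pause(.1);rep("open")
ctrl.movel(C(.0,.013,.17),max_speed=.25)
im,d,cp=grab("wrist","w11");rep()
cv2.imwrite("pics/d11.png",cv2.resize(grab("side")[0][180:310,220:340],None,fx=4,fy=4))
E
```

```text
0.0115 t=22.83 tcp [0.5266 0.0161 0.0575] F [-0.  -0.4 -1.5] w 0.0184 q7 -0.97
[ 0.8 11.5 57.5] Fy -0.36285621516409217
0.013 t=23.08 tcp [0.5268 0.0176 0.0576] F [-0.4  0.2 -1.9] w 0.0187 q7 -0.98
[ 0.8 13.1 57.6] Fy 0.1275221125156645
0.0145 t=23.33 tcp [0.527  0.0191 0.0577] F [ 0.7  0.7 -1.2] w 0.0186 q7 -0.98
[ 0.8 14.6 57.7] Fy 0.8220644501642543
0.016 t=23.58 tcp [0.5272 0.0205 0.0577] F [-0.5 -0.3 -1.1] w 0.0184 q7 -0.98
[ 0.8 16.1 57.7] Fy -0.331720293999642
0.0175 t=23.83 tcp [0.5274 0.0221 0.0577] F [-0.  -0.4 -1.6] w 0.0185 q7 -0.98
[ 0.8 17.6 57.7] Fy -0.3890696224024439
open t=24.59 tcp [0.5274 0.022  0.0577] F [-0.1 -0.6 -0. ] w 0.0852 q7 -0.98
 t=25.24 tcp [0.5255 0.0172 0.1694] F [-0.3  0.4 -1.2] w 0.0852 q7 -0.82
```

View pics/w11.png

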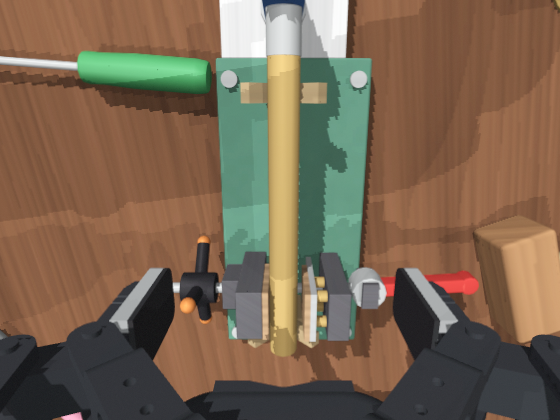

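View pics/d11.png

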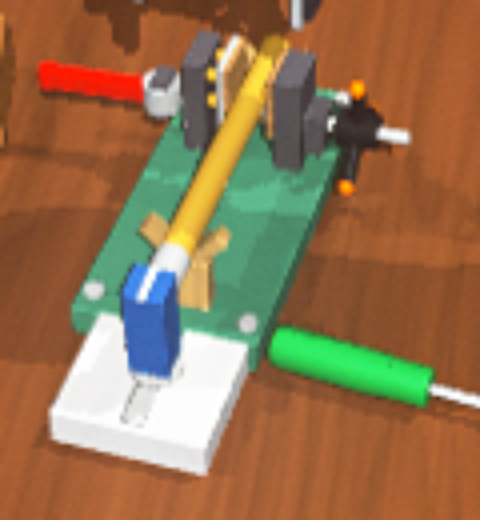

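```bash
python3 - <<'E'
from h import *
im,d,cp=grab("scene");cv2.imwrite("pics/s12.png",cv2.resize(im[190:280,220:370],None,fx=5,fy=5,interpolation=cv2.INTER_CUBIC))
W=cloud(d,cp)
o=ortho(im,cp,O[:2],YAW,.085,(-.03,.03),(-.12,.17),.0005);cv2.imwrite("pics/o12.png",o)
f=cv2.imread("pics/w11.png");cpw=campose("wrist",get_state())
# compare nut
E
```

```text
(no output)
```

View pics/s12.png

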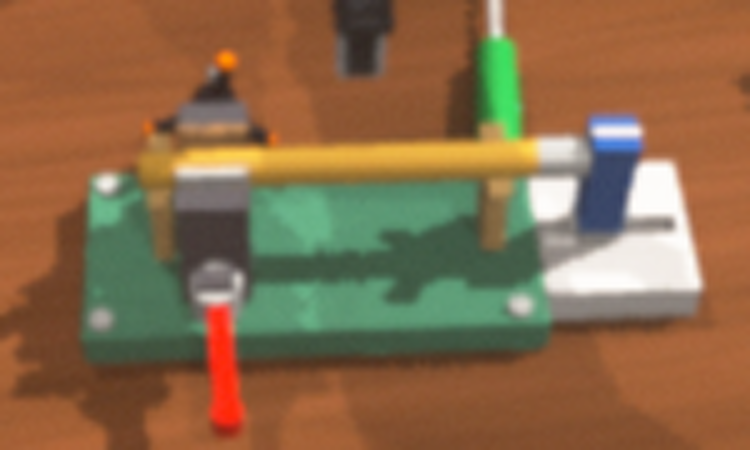

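View pics/o12.png

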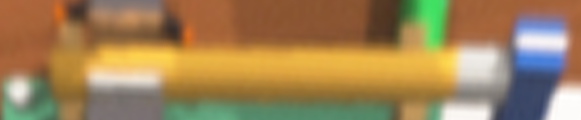

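```bash
cat >> h.py <<'E'
def nutfit(im,cp,r=.040,show=True):
    hsv=cv2.cvtColor(im,cv2.COLOR_BGR2HSV);H,S,V=[hsv[...,i].astype(int) for i in range(3)]
    hub=project([C(-.065,-.06,.052)],cp)[0]
    m=((H>6)&(H<18)&(S>215)&(V>150)).astype(np.uint8)
    n,l,st,c=cv2.connectedComponentsWithStats(m)
    pts=np.array([c[i] for i in range(1,n) if st[i,4]>=4 and np.hypot(*(c[i]-hub))<70])
    if show: print("hub",hub.round(1),"orange",pts.round(1).tolist())
    best=[]
    for q in np.arange(0,2.6,.01):
        e=0;T=[C(-.065,-.06-r*np.sin(q-.95+k*2*np.pi/3),.052+r*np.cos(q-.95+k*2*np.pi/3)) for k in range(3)]
        uv=project(T,cp)
        e=np.mean([np.min(np.hypot(*(uv-p).T)) for p in pts]);best.append((e,q))
    best.sort();return best[:3]
E
python3 - <<'E'
from h import *
im=cv2.imread("pics/w11.png");cp=campose("wrist",get_state())
print(nutfit(im,cp))
for n in("scene","side"):
    im,d,cp=grab(n);print(n,nutfit(im,cp))
E
```

```text
hub [201.1 288.1] orange []
[(np.float64(nan), np.float64(0.0)), (np.float64(nan), np.float64(0.01)), (np.float64(nan), np.float64(0.02))]
hub [261.5 212.6] orange [[265.1, 201.9]]
scene [(np.float64(0.2805099405646133), np.float64(0.67)), (np.float64(0.28947766618810516), np.float64(0.66)), (np.float64(0.3441079338886665), np.float64(0.68))]
hub [309.1 210.9] orange [[308.5, 200.2], [306.8, 227.2]]
side [(np.float64(0.8108003578441298), np.float64(0.77)), (np.float64(0.8136919652011605), np.float64(0.76)), (np.float64(0.8317897975998222), np.float64(0.78))]
  return _methods._mean(a, axis=axis, dtype=dtype,
  ret = ret.dtype.type(ret / rcount)
```

```bash
cat >> h.py <<'E'
NX=-.068; HW=.0145
def corner(th,r=.034):
    return -.06-r*np.sin(th)+.005*np.cos(th), .052+r*np.cos(th)+.005*np.sin(th)
E
python3 - <<'E'
from h import *
ctrl.close_gripper(40)
a=np.pi/2+YAW
b=[ctrl.ik(C(NX,-.02,.15),down(a+k)) for k in(0,np.pi)];print([None if x is None else np.round(x,2) for x in b])
ctrl.movep(C(NX,-.02,.15),down(a));rep()
ctrl.movel(C(NX,-.02,.080),max_speed=.15);ctrl.pause(.1);rep()
cv2.imwrite("pics/s13.png",cv2.resize(grab("scene")[0][190:280,220:370],None,fx=5,fy=5,interpolation=cv2.INTER_CUBIC))
grab("wrist","w13")
cv2.imwrite("pics/d13.png",cv2.resize(grab("side")[0][160:290,240:360],None,fx=4,fy=4))
E
```

```text
[array([ 0.76,  0.58, -1.22,  2.04,  0.66,  0.99,  0.63]), array([ 0.41,  0.39, -0.61,  2.05,  0.31,  0.8 , -2.09])]
 t=27.51 tcp [ 0.4544 -0.0059  0.1501] F [ 0.8 -0.2  0.6] w 0.0001 q7 0.63
 t=28.23 tcp [ 0.4548 -0.0056  0.0808] F [-0.3  0.  -0.7] w -0.0000 q7 0.50
```

View pics/s13.png

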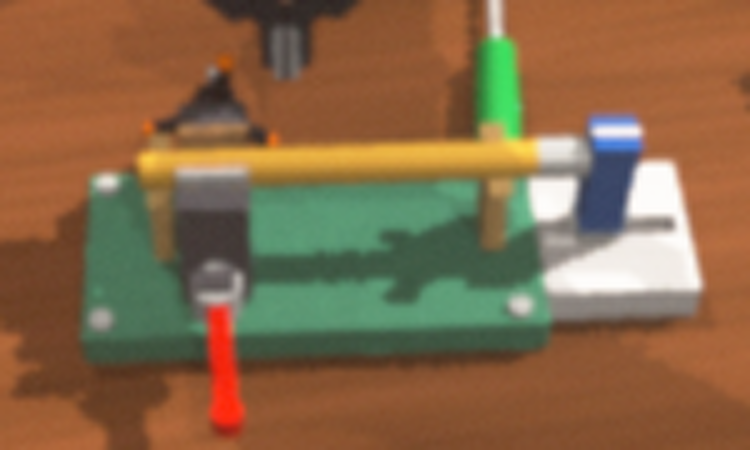

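View pics/w13.png

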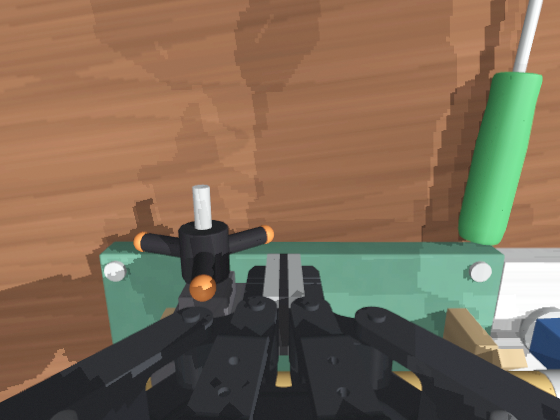

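View pics/d13.png

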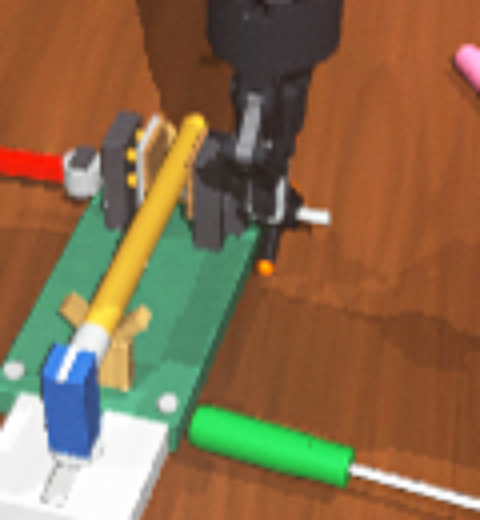

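```bash
python3 - <<'E'
from h import *
for y in(-.027,-.032,-.037,-.042,-.047):
    ctrl.movel(C(NX,y,.082),max_speed=.08);s=rep(y);F=s["contact_force"];print("Fy",F[:2]@EY,np.round(toC(s["tcp_pos"])*1e3,1))
    if F[:2]@EY>4: break
grab("wrist","w14")
im,d,cp=grab("side");print(nutfit(im,cp))
E
```

```text
-0.027 t=28.62 tcp [ 0.4533 -0.0134  0.0822] F [0.  0.6 0.2] w -0.0002 q7 0.51
Fy 0.6255286105329355 [-67.8 -27.5  82.2]
-0.032 t=28.88 tcp [ 0.4525 -0.0182  0.0819] F [0.3 0.4 0. ] w -0.0001 q7 0.52
Fy 0.45263106808532594 [-68.  -32.3  81.9]
-0.037 t=29.12 tcp [ 0.4526 -0.0221  0.0824] F [1.  2.7 2.7] w -0.0000 q7 0.53
Fy 2.81330009806581 [-67.4 -36.2  82.4]
-0.042 t=29.38 tcp [ 0.4522 -0.026   0.0828] F [-0.2  6.2  8. ] w -0.0000 q7 0.54
Fy 6.151904884863057 [-67.3 -40.1  82.8]
hub [309.1 210.9] orange [[305.8, 226.0]]
[(np.float64(0.19610431782064722), np.float64(0.86)), (np.float64(0.1984222481349943), np.float64(0.87)), (np.float64(0.2026625483078601), np.float64(0.85))]
```

View pics/w14.png

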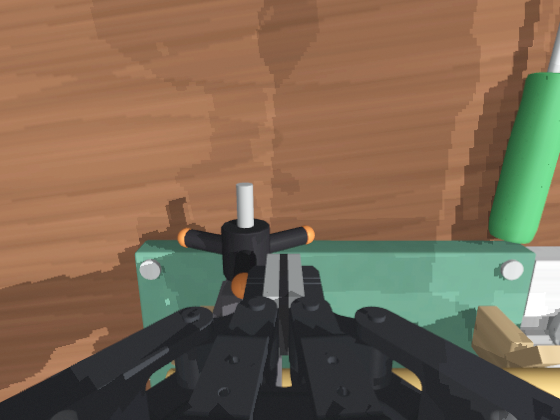

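```bash
python3 - <<'E'
from h import *
for th in(.1,.3,.5,.7,.85):
    y,z=corner(th);
    try: ctrl.movel(C(NX,y+.012,min(z-.002,.083)),max_speed=.08)
    except Exception as e: print(e);break
    s=rep(th);F=s["contact_force"];print("Fy",F[:2]@EY,np.round(toC(s["tcp_pos"])*1e3,1))
    if np.linalg.norm(F)>30: break
grab("wrist","w15")
for n in("scene","side"):
    im,d,cp=grab(n);print(nutfit(im,cp))
    cv2.imwrite(f"pics/{n}15.png",cv2.resize(im[160:290,220:360],None,fx=4,fy=4))
E
```

```text
0.1 t=29.73 tcp [ 0.4515 -0.0307  0.0836] F [0.1 6.3 4.7] w -0.0000 q7 0.56
Fy 6.211449836052392 [-67.3 -44.9  83.6]
0.3 t=29.98 tcp [ 0.4504 -0.0381  0.0834] F [0.7 3.9 2.9] w -0.0004 q7 0.57
Fy 3.947612423821859 [-67.4 -52.3  83.4]
0.5 t=30.23 tcp [ 0.4494 -0.045   0.0824] F [2.5 4.7 2.1] w -0.0002 q7 0.58
Fy 4.949462690242655 [-67.5 -59.3  82.4]
0.7 t=30.48 tcp [ 0.4485 -0.0516  0.0794] F [2.  2.9 2.6] w 0.0003 q7 0.59
Fy 3.088645950807635 [-67.5 -66.   79.4]
0.85 t=30.73 tcp [ 0.4479 -0.0558  0.0764] F [2.1 1.7 5. ] w 0.0002 q7 0.59
Fy 1.9723954432726882 [-67.5 -70.2  76.4]
hub [261.5 212.6] orange [[276.1, 208.9]]
[(np.float64(0.6872632305435659), np.float64(1.76)), (np.float64(0.6952531343209392), np.float64(1.77)), (np.float64(0.6982715942817614), np.float64(1.75))]
hub [309.1 210.9] orange [[305.5, 218.0]]
[(np.float64(0.3074861825315466), np.float64(1.7)), (np.float64(0.3160186879760343), np.float64(1.69)), (np.float64(0.3620354711058355), np.float64(1.71))]
```

View pics/w15.png

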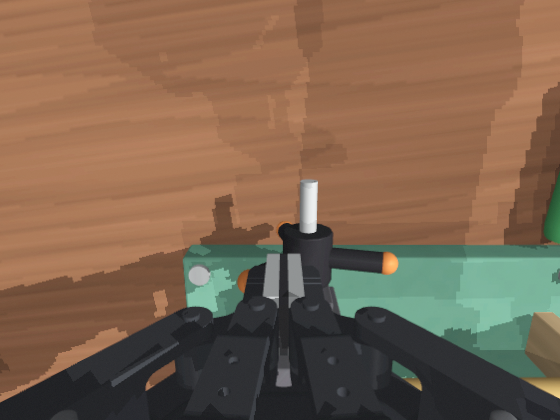

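View pics/side15.png

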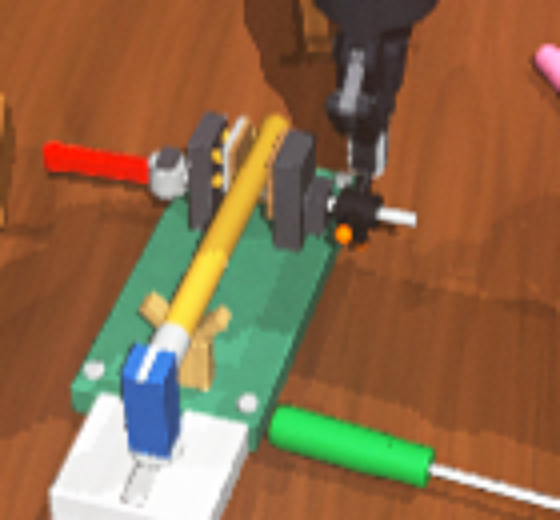

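```bash
python3 - <<'E'
from h import *
for th in(.93,1.0):
    y,z=corner(th);ctrl.movel(C(NX,y+.012,z-.002),max_speed=.06)
    ctrl.pause(.1)
    s=rep(th);F=s["contact_force"];print("Fy",F[:2]@EY,np.round(toC(s["tcp_pos"])*1e3,1))
    for n in("scene","side"):
        im,d,cp=grab(n);print(nutfit(im,cp,show=False)[0])
E
```

```text
0.93 t=31.23 tcp [ 0.4477 -0.0575  0.0747] F [1.2 3.6 6.6] w -0.0002 q7 0.59
Fy 3.704751323073107 [-67.5 -71.9  74.7]
(np.float64(0.7957148435745235), np.float64(1.83))
(np.float64(0.17500046973718955), np.float64(1.76))
1.0 t=31.68 tcp [ 0.4475 -0.0592  0.073 ] F [2.1 2.6 7.2] w -0.0004 q7 0.59
Fy 2.9060353366942873 [-67.4 -73.6  73. ]
(np.float64(0.5134299119300191), np.float64(1.8900000000000001))
(np.float64(0.09369848278587158), np.float64(1.85))
```

```bash
python3 - <<'E'
from h import *
p=get_state()["tcp_pos"];ctrl.movel([p[0],p[1],.15],max_speed=.25);rep()
im,d,cp=grab("scene");W=cloud(d,cp)
P=W.reshape(-1,3);P=P[~np.isnan(P[:,0])]
l=np.c_[(P[:,:2]-O[:2])@EX,(P[:,:2]-O[:2])@EY,P[:,2]]
m=(l[:,0]>.07)&(l[:,0]<.25)&(abs(l[:,1]+.06)<.1)&(l[:,2]>.012)
g={}
for a,b,z in l[m]: k=(int(a*1000//15)*15,int(b*1000//15)*15);g[k]=max(g.get(k,0),int(z*1000))
for x in sorted({k[0] for k in g}): print(x,[(y,g.get((x,y),0)) for y in range(-165,45,15) if (x,y) in g])
o=ortho(im,cp,O[:2],YAW,.052,(-.1,.22),(-.14,.2),.0006);cv2.imwrite("pics/o16.png",o)
print(nutfit(im,cp))
E
```

```text
t=32.23 tcp [ 0.4467 -0.0605  0.1499] F [-1.6 -0.2 -0.2] w -0.0001 q7 0.74
60 [(-75, 64), (-60, 63)]
75 [(-75, 58), (-60, 60)]
90 [(-60, 61)]
105 [(-60, 62)]
120 [(-60, 61)]
135 [(-60, 61)]
165 [(-60, 46), (-45, 48), (-30, 49)]
180 [(-105, 47), (-90, 48), (-75, 49), (-60, 49), (-45, 48), (-30, 48)]
195 [(-120, 48), (-105, 49), (-90, 47), (-75, 47), (-60, 48), (-45, 47), (-30, 47)]
210 [(-120, 49), (-105, 48), (-90, 50), (-75, 48), (-60, 47), (-45, 46), (-30, 47)]
225 [(-120, 42), (-105, 48), (-90, 46), (-75, 47), (-60, 38), (-45, 26)]
240 [(-75, 25), (-60, 32), (-45, 27)]
hub [261.5 212.6] orange [[251.3, 206.0], [275.1, 207.9]]
[(np.float64(1.1762469797088762), np.float64(1.83)), (np.float64(1.176456543264882), np.float64(1.84)), (np.float64(1.17937919167196), np.float64(1.82))]
```

View pics/o16.png

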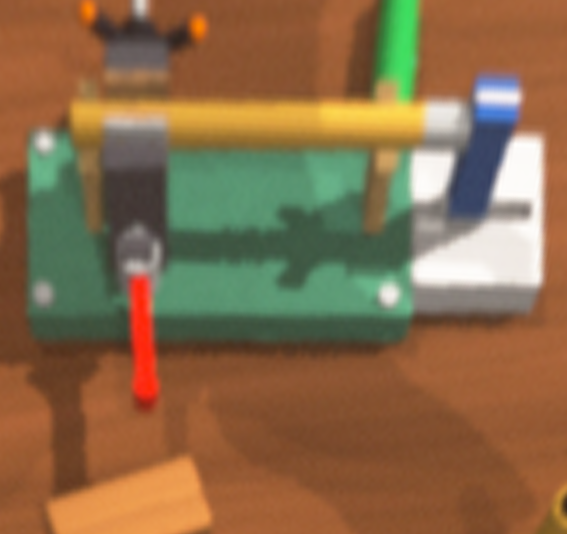

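```bash
cat >> h.py <<'E'
PX=.068-.004*1.86
def lev(phi,r=.060):
    off=.0055+.011*abs(np.sin(phi))+.012*abs(np.cos(phi))
    return PX+r*np.cos(phi)+off*np.sin(phi), -.06+r*np.sin(phi)-off*np.cos(phi)
E
python3 - <<'E'
from h import *
ctrl.movep(C(.118,-.095,.13),down(np.pi/2+YAW));s=rep();print(s["qpos"].round(2))
ctrl.movel(C(.118,-.095,.046),max_speed=.15);ctrl.pause(.1);rep()
print(ctrl.ik(C(.083,.002,.046),down(np.pi/2+YAW)))
grab("wrist","w17")
E
```

```text
t=33.06 tcp [ 0.627  -0.1042  0.1291] F [ 0.3  1.  -0. ] w 0.0000 q7 0.89
[ 0.7   0.83 -1.09  1.6   0.77  1.21  0.89]
 t=33.87 tcp [ 0.6292 -0.105   0.0474] F [ 0.2 -0.2 -0.1] w 0.0000 q7 0.81
[ 0.53356755  0.87640119 -1.02166805  1.75981756  0.86984206  1.03074644
  0.61498992]
```

View pics/w17.png

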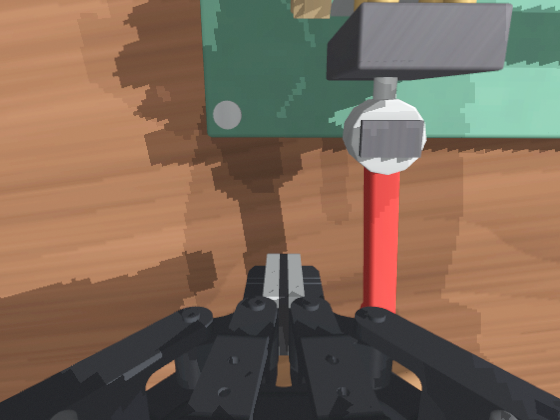

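```bash
python3 - <<'E'
from h import *
for phi in(.1,.3,.5,.7,.9,1.1,1.3):
    x,y=lev(phi)
    ctrl.movel(C(x,y,.047),max_speed=.1)
    s=rep(phi);F=s["contact_force"]
    if np.linalg.norm(F)>30: print("big");break
grab("wrist","w18")
cv2.imwrite("pics/s18.png",cv2.resize(grab("scene")[0][190:300,220:370],None,fx=5,fy=5,interpolation=cv2.INTER_CUBIC))
E
```

```text
0.1 t=34.30 tcp [ 0.6359 -0.0824  0.0473] F [ 0.6  0.2 -0.3] w 0.0003 q7 0.78
0.3 t=34.56 tcp [ 0.6386 -0.0731  0.0468] F [ 0.7 -1.  -0.2] w -0.0001 q7 0.77
0.5 t=34.83 tcp [ 0.6399 -0.0614  0.0469] F [-0.7 -1.4 -1. ] w -0.0000 q7 0.75
0.7 t=35.10 tcp [ 0.6387 -0.0489  0.0471] F [-0.1 -0.7  0.5] w 0.0005 q7 0.73
0.9 t=35.38 tcp [ 0.6347 -0.0365  0.0472] F [ 0.2 -0.1  0.1] w 0.0004 q7 0.70
1.1 t=35.66 tcp [ 0.6276 -0.0249  0.0472] F [ 0.2  0.6 -1.3] w -0.0001 q7 0.68
1.3 t=35.95 tcp [ 0.6177 -0.0151  0.0471] F [0.3 0.2 0.1] w -0.0003 q7 0.65
```

View pics/w18.png

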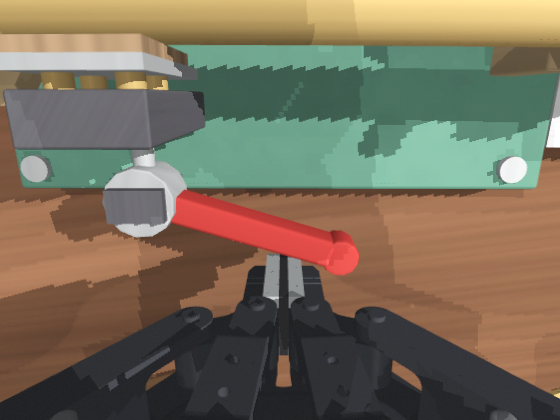

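View pics/s18.png

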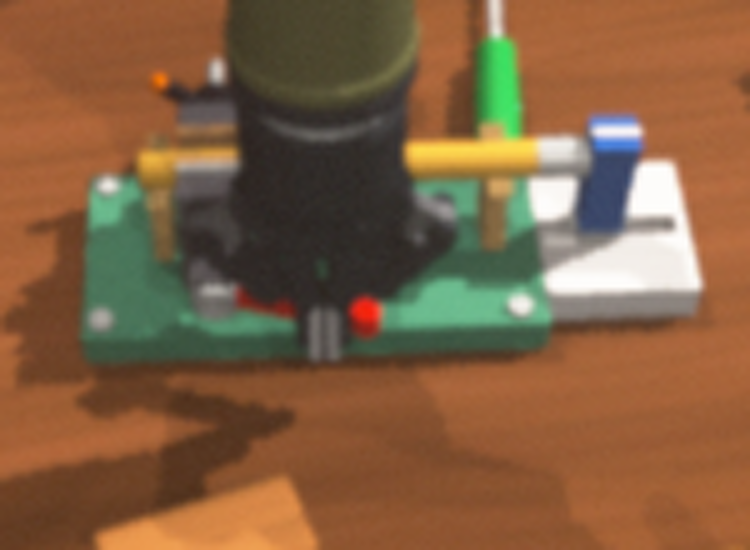

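```bash
python3 - <<'E'
from h import *
for phi,ov in((1.4,0),(1.5,0),(1.5,.002),(1.5,.004),(1.5,.006)):
    x,y=lev(phi)
    ctrl.movel(C(x-ov,y,.047),max_speed=.06);ctrl.pause(.05)
    s=rep((phi,ov));F=s["contact_force"];print("Fx",F[:2]@EX)
    if np.linalg.norm(F)>15: print("big");break
grab("wrist","w19")
E
```

```text
(1.4, 0) t=36.37 tcp [ 0.6121 -0.0115  0.047 ] F [ 2.2 -3.2  0.9] w 0.0003 q7 0.63
Fx 2.5655506400970562
(1.5, 0) t=36.69 tcp [ 0.6055 -0.0078  0.047 ] F [ 2.8 -3.5 -0.3] w 0.0001 q7 0.62
Fx 3.21604129780131
(1.5, 0.002) t=36.99 tcp [ 0.6047 -0.0075  0.0471] F [ 6.  -2.5 -2.2] w -0.0002 q7 0.62
Fx 6.245991648444948
(1.5, 0.004) t=37.29 tcp [ 0.6045 -0.0076  0.0473] F [11.7 -3.5 -5.8] w 0.0002 q7 0.61
Fx 12.020454655526349
(1.5, 0.006) t=37.59 tcp [ 0.6044 -0.0076  0.0474] F [17.  -3.7 -9.6] w -0.0001 q7 0.61
Fx 17.298096496641936
big
```

View pics/w19.png

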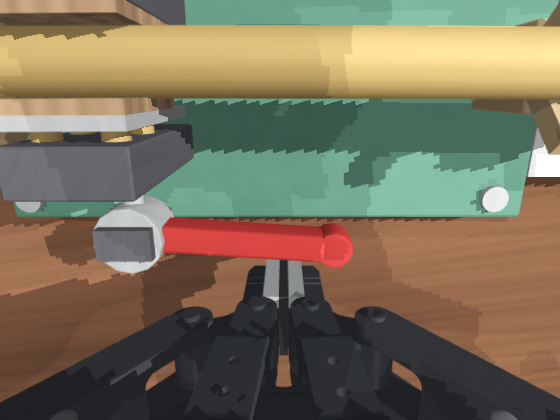

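```bash
python3 - <<'E'
from h import *
x,y=lev(1.5)
ctrl.movel(C(x+.03,y,.05),max_speed=.1)
ctrl.movel(C(x+.03,y,.2),max_speed=.25)
ctrl.movep(C(.02,.0,.28),down(np.pi/2+YAW));ctrl.pause(.2)
s=rep()
im,d,cp=grab("wrist","w20");W=cloud(d,cp)
print(nutfit(im,cp,show=False)[0])
for n in("scene","side"):
    i2,d2,c2=grab(n);print(nutfit(i2,c2)[0]);cv2.imwrite(f"pics/{n}20.png",cv2.resize(i2[170:300,220:370],None,fx=4,fy=4,interpolation=cv2.INTER_CUBIC))
E
```

```text
t=39.66 tcp [0.5443 0.0015 0.2785] F [ 0.  -1.2  0.2] w -0.0001 q7 0.81
(np.float64(nan), np.float64(0.0))
hub [261.5 212.6] orange [[251.3, 206.0], [275.1, 207.9]]
(np.float64(1.1762469797088762), np.float64(1.83))
hub [309.1 210.9] orange [[312.4, 197.1], [305.5, 215.8]]
(np.float64(0.7213952612678114), np.float64(1.85))
  return _methods._mean(a, axis=axis, dtype=dtype,
  ret = ret.dtype.type(ret / rcount)
```

View pics/w20.png

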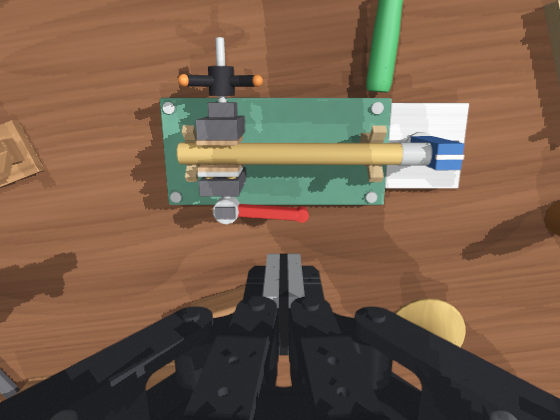

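View pics/scene20.png

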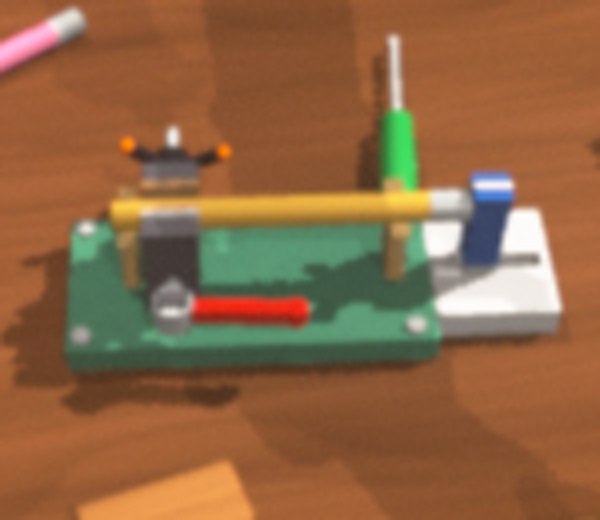

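View pics/side20.png

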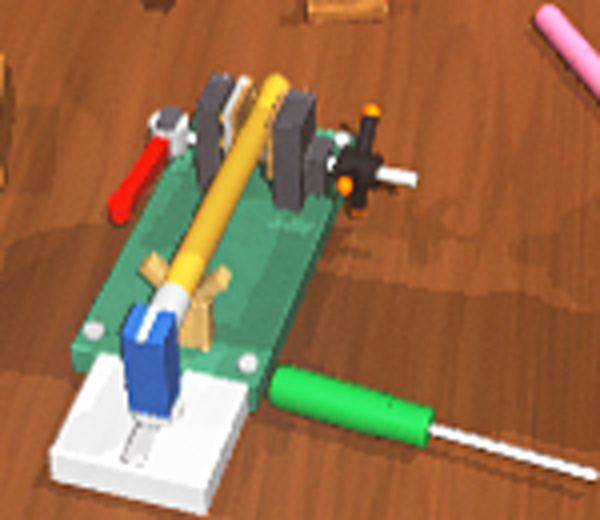

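```bash
python3 - <<'E'
from h import *
im=cv2.imread("pics/w20.png");s=get_state();cp=campose("wrist",s)
hsv=cv2.cvtColor(im,cv2.COLOR_BGR2HSV);H,S,V=[hsv[...,i].astype(int) for i in range(3)]
def fit(m,z,nm):
    n,l,st,c=cv2.connectedComponentsWithStats(m.astype(np.uint8));i=1+np.argmax(st[1:,4]);v,u=np.nonzero(l==i)
    P=onplane(np.c_[u,v],cp,z);Q=np.array([toC(p) for p in P]);a=cv2.fitLine(Q[:,:2].astype(np.float32),2,0,.01,.01).ravel()
    print(nm,"angle from clamp x",np.arctan2(a[1],a[0]),"mean",Q.mean(0).round(4),"min",Q.min(0).round(4),"max",Q.max(0).round(4));
fit(((H<5)|(H>175))&(S>180)&(V>120),.059,"lever")
t=(H>15)&(H<30)&(S>130);t[:130]=0;t[175:]=0;t[:,:245]=0;t[:,375:]=t[:,375:]&False
fit(t,.082,"tube")
o=ortho(im,cp,O[:2],YAW,.085,(-.06,.09),(-.12,.17),.00035);cv2.imwrite("pics/o20.png",cv2.resize(o,(800,int(o.shape[0]*800/o.shape[1]))))
E
```

```text
lever angle from clamp x 1.5152055 mean [ 0.0565 -0.0132  0.059 ] min [ 0.0529 -0.0455  0.059 ] max [0.0602 0.0223 0.059 ]
tube angle from clamp x -0.9389965 mean [0.0069 0.0787 0.082 ] min [0.0069 0.0787 0.082 ] max [0.0069 0.0787 0.082 ]
```

View pics/o20.png

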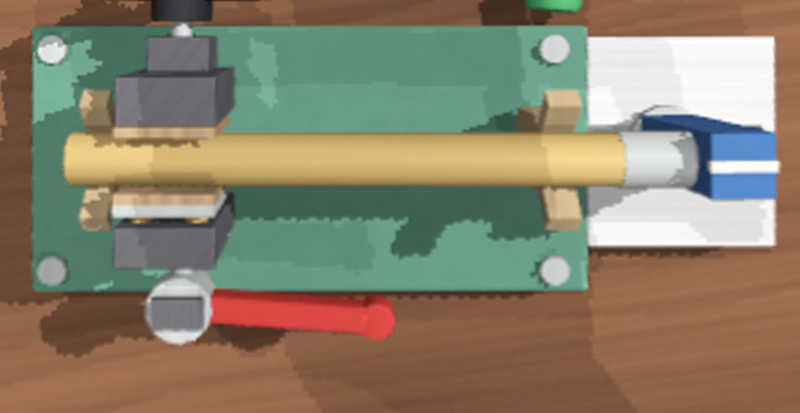

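```bash
python3 - <<'E'
from h import *
rep();print(ticket.close_job())
E
```

```text
t=39.81 tcp [0.5442 0.002  0.2792] F [0.  0.3 0.4] w -0.0005 q7 0.81
the job is handed in; nothing more can be done
None
```

The job is handed in at about 40 s of the 72 s allowed; the hand-in reports no verdict, so the result rests on my own checks below.

**What I did:** I put the blue stop in the T-slot with no insertion resistance and turned it a quarter turn. I then laid the brass tube in both saddles with the ferrule at the stop and let go of it. With the lever still open I turned the nut to about 1.85 rad, then swung the lever to its hard stop and moved the arm clear.

**Last checks:**
- **Stop:** right after I let go of it, its top was at 92 mm as expected and its yaw within about 1 deg of square. It still looks upright at the end.
- **Tube:** it lies in both saddles with no visible gap at the stop. I felt no contact force while sliding it up, so the gap is judged from pictures only. A numeric fit of the tube's axis failed because the colour mask was bad, so its pose is also judged from pictures.
- **Nut:** the two fixed cameras gave 1.83 and 1.85 rad after I backed off. The wrist-camera fit found no orange ends, so it gave no reading.
- **Lever:** it measured about 1.51 rad. The hard stop pushed back with up to 17 N.
- **Pad deflection:** not measured directly. The moving jaw's pins look clearly compressed, and the nut and lever values imply about 5 mm. The force during most of the lever's swing was lower than the task describes, near 0 to 1.5 N, then 4–5 N just before the end stop.
- **Bystanders:** I did not measure their positions at the end. No unexpected contact forces showed up along the way.

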